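Measure three dowels with a scoop and a strike rod

TASK

Push the blue measuring scoop, nose first, down the sloping floor of the feed bin under the heap of wooden dowels, then hold it level with its rim close below the strike rod and draw it out toward the bin's near end so that the rod strikes off the extra dowels. Set the scoop down upright on the cork mat with exactly one level layer of three dowels in it; all the other dowels stay in the bin, and leave the beeswax, the red spool and the dye bottle where they are.

Things in the scene. Friction and masses are not known exactly. Their poses are not given: they have to be found in the camera images.
- bin: Narrow open plywood feed bin, fixed: 239 mm long (x = -78 to 161 mm), 80 mm wide, side walls 108 mm high (118 mm beyond x = 111 mm), 68 mm clear inside. Origin on the table; x points to its low far end, z up. Metal floor slopes down 22 degrees toward +x: height z = 12 mm + 0.404 * (112 mm - x) for x from -72 to 112 mm. The near end is closed by a board 86 mm high. Seven dowels lie across the low end.
- strike_rod (a point): Middle of the strike rod: a fixed level steel rod, 8 mm thick, across the bin (along the bin's y) above the heap, held by a steel ear on each side wall (80 mm between the ears). Its axis is at x = 20, y = 0, z = 150 mm in the bin's frame, so its underside is 146 mm above the table. Axes as the bin's.
- bin_low (a point): Middle of the line where floor and far wall would meet, at x = 112, y = 0, z = 12 mm in the bin's frame. The floor runs on 14 mm beyond it under the far wall, which leaves an 8 mm gap there for the scoop's nose. The steep metal far wall rises at 75 degrees from level to x = 129, z = 78 mm, then at 45 degrees to x = 155, z = 105 mm; an end board 118 mm high closes the bin there.
- mat: Cork mat, 170 x 130 x 4 mm, fixed on the table; origin at the middle of its underside, x along the 170 mm side. The scoop stands on it at the start.
- scoop: Loose blue measuring scoop, 0.13 to 0.21 kg, 44 mm wide (y), open at both sides. Origin: middle of its underside; x points to the nose, z up. Floor 2.5 mm thick; back wall at x = -40 to -37 mm, its top (the rim) at z = 26.5 mm, as high as one layer of three dowels lying side by side across it. A heel reaches back to x = -75 mm. Its straight handle leans back (toward -x) 40 degrees from vertical.
- scoop_grip (a point): Middle of the scoop's black grip, 85 mm along the handle: x = -110.6, y = 0, z = 75.1 mm in the scoop's frame; axes as the scoop's. Pinch its 16 mm width (along y); it is 18 mm deep. The handle starts on the heel at x = -56, z = 10 mm with a 12 mm wide steel neck; the black grip runs from 54 to 114 mm along it.
- scoop_lip (a point): Point above the middle of the scoop's front lip at the height of the rim: x = 38.5, y = 0, z = 26.5 mm in the scoop's frame. The front is open but for this lip (x = 37 to 40 mm, top at z = 7.5 mm) and a ramp from it down to the nose at x = 51 mm, z = 1 mm. Dowels behind the lip stay in until the nose is tipped down about 50 degrees.
- place0 (a point): Centre of a dowel lying in the front place of the scoop: x = 24.5, y = 0, z = 14.5 mm in the scoop's frame.
- place1 (a point): Centre of a dowel lying in the middle place of the scoop: x = 0, y = 0, z = 14.5 mm in the scoop's frame.
- place2 (a point): Centre of a dowel lying in the back place of the scoop: x = -24.5, y = 0, z = 14.5 mm in the scoop's frame.
- dowel0: Loose polished (slippery) wooden dowel, 24 mm thick, 60 mm long, 20 g, lying across the low end of the bin: one of four in a row on the sloping floor; origin at its centre, y along it.
- dowel1: Loose polished (slippery) wooden dowel, 24 mm thick, 60 mm long, 20 g, lying across the low end of the bin: one of four in a row on the sloping floor; origin at its centre, y along it.
- dowel2: Loose polished (slippery) wooden dowel, 24 mm thick, 60 mm long, 20 g, lying across the low end of the bin: one of four in a row on the sloping floor; origin at its centre, y along it.
- dowel3: Loose polished (slippery) wooden dowel, 24 mm thick, 60 mm long, 20 g, lying across the low end of the bin: one of four in a row on the sloping floor; origin at its centre, y along it.
- dowel4: Loose polished (slippery) wooden dowel, 24 mm thick, 60 mm long, 20 g, lying across the low end of the bin: one of three on top, in the grooves between the four on the floor; origin at its centre, y along it.
- dowel5: Loose polished (slippery) wooden dowel, 24 mm thick, 60 mm long, 20 g, lying across the low end of the bin: one of three on top, in the grooves between the four on the floor; origin at its centre, y along it.
- dowel6: Loose polished (slippery) wooden dowel, 24 mm thick, 60 mm long, 20 g, lying across the low end of the bin: one of three on top, in the grooves between the four on the floor; origin at its centre, y along it.
- wax: Loose lump of yellow beeswax, 37 x 53 x 24 mm, a bystander; origin under its middle.
- red_spool: Loose spool of red thread, 46 mm across, 60 mm tall, a bystander; origin under its middle.
- dye: Loose brown dye bottle with a black cap, 39 mm across, 86 mm tall, a bystander; origin under its middle.
Not all that is in view belongs to the job. What is shaped like the dowel4 but turquoise is not meant.

How it is judged:
By the outcome, as a careful person would: the job done as asked, in the order asked, and still so for the second after the job is handed in, with the robot touching nothing.
It also fails if it takes over 61 s, if anything falls off the work surface, if the arm or the gripper's body presses on something with over 40 N, if the wrist force passes 120 N, or if a joint passes its speed limit or range.

ROBOT

A 6-joint arm with a two-finger parallel gripper is mounted at the origin on a cart in front of the work surface, level with it; the furniture and walls round the work are solid. World frame = base frame: x ahead of the robot, y to its left, z up, the work surface at z = 0. Lengths are in m, angles in degrees, forces in N, time in s.
With the tool pointing down it reaches from about 0.4 to 0.825 m from the base axis. Payload 7 kg.
Tool frame: the origin (TCP) lies between the finger pads; the fingertips stand 19 mm ahead of it and the grasp point (between the pads) is the TCP; x points along the fingers, y is the direction in which the jaws open and shut, and the axes are right-handed (so a half turn about x gives the same grasp; the last joint's range is limited). The gripper opens to 88 mm and grips with 3 to 60 N. Pads are 19 mm wide; open, the fingers measure 130 mm over their backs; the gripper's body (78 mm by 193 mm) begins 47 mm behind the grasp point.
Start: joints at [85.09, 20.546, 0.682, 0, -70.136, -16.507], TCP at [0.246, 0.628, 0.216] pointing down, gripper open.
Joint ranges: [-176.03, 176.03], [-82.01, 121.73], [-58.28, 71.71], [-173.87, 95.51], [-174.79, -0.11], [-173.66, 173.66]. Speed limits (degrees/s): [136.94, 136.94, 172.46, 180, 180, 180].

INTERFACE

Orientations are given as [roll, pitch, yaw] about the fixed x, y, z axes, in that order (R = Rz(yaw) Ry(pitch) Rx(roll)).
In Python, from plant import * gives the robot as it stands.
- The arm moves only by the tool step_arm, never from a script. Its argument "steps" is a list of rows, each a list of 2 entries, a list of its own where there are three numbers: the shift along the tool's x, y, z in units of 0.02 m (1.0 is 0.02 m), then the turn about the tool's x in units of 6 degrees (1.0 is 6 degrees). A call has 1 to 20 rows; each row shifts and turns the commanded pose from where the row before left it, along the tool's axes as they then stand; what a row does not reach is not made up. A row lasts 1/12 s, in which the tool goes at most 41.7 mm and 7.16 degrees, less where a joint would pass 70% of its speed; a pose out of reach is approached as far as the arm can. A call with a number of a shift or a turn outside -1 to 1 is refused whole. A call with a gripper value outside its range is refused whole. "fingers" is the closure, from 0 (fully open) to 1 (shut), set as the call begins (left out, the last holds). The fingers move at their own pace and stop on an object; "grip_force" is the grip in N (left out, the last holds). Time passes only in rows, so rows that do not move let the fingers close. It gives the time, the measured TCP pose, the force and the opening at its end, in the units of the state.
- get_state(): the state, without advancing time (a new reading comes with each control period).
- capture(name): name is "scene" or "top" or "wrist"; returns the picture (420x560x3 uint8, blue, green, red); there is no depth.
- camera_model(name): a dict with "intrinsics" (3x3 intrinsics, pixels), "rvec" (rotation vector, rad) and "tvec" (3), from world to camera coordinates, as OpenCV has them. Camera axes: x right, y down, z forward; pixel columns grow to the right and rows downward; lengths in m; the calibration is good to about 2 mm. A picture is of the moment at which its call begins: read the wrist's pose just before it. camera_model takes no time and is no camera call; for the wrist camera it gives the pose at the moment of the call.
- close_job(): hands the job in, once; it reports no verdict.
The state is a dict: "time_s": time; "joints": joint angles; "qd": joint speeds; "joint_torque": joint torques, N m; "tcp_pos": TCP position; "eef_rot": TCP orientation; "contact_force": force on the tool from outside, world axes, zero at the start; "moment": the same for the moment, N m; "gripper_width": finger opening in m.
Only numpy, scipy, OpenCV 4.12 (cv2) and the standard library are available. Lean on these libraries where they do the work, as an engineer would, in place of code of your own. Each camera call takes 0.05 s, during which the arm holds its last target.

## Working session

There is one attempt and no reset: what is moved stays moved. The work goes in short steps, Python scripts to look and compute and a tool call to move; the robot and the scene stay as the last step left them, time stands still between calls to the robot, and variables do not carry over. Pictures are saved under pics/ and viewed, and the job is handed in when it is done.

Besides the shell and the picture viewer there is one more tool, called after "Emit:" as name(argument=value, ...), one argument or row to a line, values as JSON. step_arm: Moves the arm, as the interface text tells. Its arguments: {"type":"object","properties":{"steps":{"type":"array","items":{"type":"array"}},"fingers":{"type":"number"},"grip_force":{"type":"number"}},"required":["steps"]}

```bash
ls; mkdir -p pics
python3 - <<'E'
from plant import *
import cv2
print(get_state())
for n in ["scene","top","wrist"]:
    im=capture(n); cv2.imwrite(f"pics/{n}0.png",im)
    m=camera_model(n); print(n,m)
E
```

```text
pics
{'time_s': 0.0, 'joints': array([ 8.50897571e+01,  2.05938898e+01,  6.31773376e-01, -2.10687111e-02,
       -7.01359054e+01, -1.65068596e+01]), 'qd': array([0.0339285 , 0.06414763, 0.07443751, 0.01949107, 0.02035772,
       0.09126412]), 'joint_torque': array([-2.74924656e-03, -5.82707191e+01,  2.93053919e+01,  6.99676126e+00,
        7.12816996e-03, -1.78567143e-04]), 'tcp_pos': array([0.24631375, 0.62788712, 0.21547683]), 'eef_rot': array([  95.08554298,   89.89999657, -106.33873549]), 'contact_force': array([0.55166172, 0.87404611, 0.02387366]), 'moment': array([0.00464807, 0.00795128, 0.02741667]), 'gripper_width': 0.08749374584538455}
scene {'intrinsics': array([[456.43596433,   0.        , 273.60768073],
       [  0.        , 456.43596433, 209.89603131],
       [  0.        ,   0.        ,   1.        ]]), 'rvec': array([ 1.93850971, -0.52049807,  0.30608295]), 'tvec': array([-0.58962868,  0.22451225,  1.00043337])}
top {'intrinsics': array([[510.412624  ,   0.        , 274.98319585],
       [  0.        , 510.412624  , 210.0392422 ],
       [  0.        ,   0.        ,   1.        ]]), 'rvec': array([ 2.19030955, -2.17902327,  0.10937518]), 'tvec': array([-0.06771794,  0.62006438,  1.20601489])}
wrist {'intrinsics': array([[378.18923155,   0.        , 273.37662522],
       [  0.        , 378.18923155, 209.42331854],
       [  0.        ,   0.        ,   1.        ]]), 'rvec': array([-1.66825759,  2.44948284,  0.34438626]), 'tvec': array([ 0.67391843, -0.03489609,  0.39031049])}
```

View pics/scene0.png

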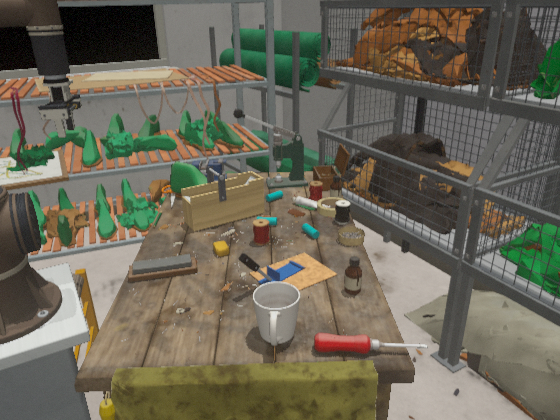

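View pics/top0.png

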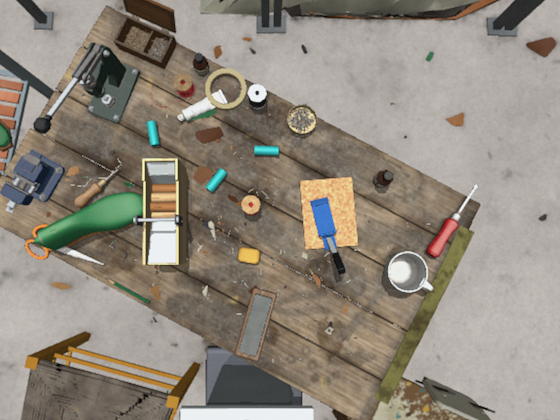

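View pics/wrist0.png

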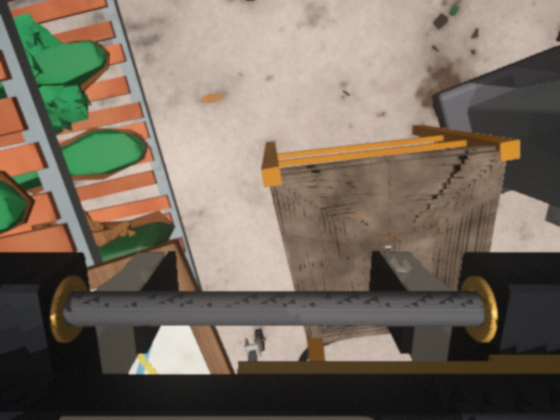

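The scene view shows the bin at about (225,195) and the scoop on the mat at (290,270). In the top view the bin is at (160,212), with the far end up, the rod at (158,220), and the scoop at (323,215) with its black grip at (337,262). I'll zoom in next.

```bash
cat > h.py <<'E'
import numpy as np, cv2
from scipy.spatial.transform import Rotation as Ro
def cam(m):
    R=cv2.Rodrigues(np.array(m['rvec']))[0]; return np.array(m['intrinsics']),R,np.array(m['tvec'])
def proj(m,P):
    K,R,t=cam(m); P=np.atleast_2d(P); return cv2.projectPoints(P.astype(float),np.array(m['rvec']),t,K,None)[0].reshape(-1,2)
def ray(m,uv):
    K,R,t=cam(m); d=R.T@(np.linalg.inv(K)@np.array([uv[0],uv[1],1.])); return -R.T@t,d
def onz(m,uv,z):
    o,d=ray(m,uv); return o+d*(z-o[2])/d[2]
def tri(m1,a,m2,b):
    o1,d1=ray(m1,a);o2,d2=ray(m2,b)
    A=np.stack([d1,-d2],1); s=np.linalg.lstsq(A,o2-o1,rcond=None)[0]
    p,q=o1+s[0]*d1,o2+s[1]*d2
    return (p+q)/2,np.linalg.norm(p-q)
E
python3 - <<'E'
from plant import *
from h import *
t=cv2.imread('pics/top0.png'); s=cv2.imread('pics/scene0.png')
def crop(im,x0,y0,x1,y1,k,n): cv2.imwrite(f'pics/{n}.png',cv2.resize(im[y0:y1,x0:x1],None,fx=k,fy=k,interpolation=cv2.INTER_CUBIC))
crop(t,120,145,220,275,4.5,'tbin'); crop(t,285,165,375,285,4.5,'tscoop')
crop(s,165,160,305,240,5.5,'sbin'); crop(s,210,235,360,320,5,'sscoop')
mt=camera_model('top')
for uv in [(160,160),(160,265),(323,215)]: print(onz(mt,uv,0.1),onz(mt,uv,0))
print(proj(mt,[[0,0,0],[.246,.628,.216]]),-cam(mt)[1].T@cam(mt)[2])
E
```

```text
[0.72731596 0.19966763 0.1       ] [0.74567988 0.22099748 0.        ]
[0.48887453 0.19401898 0.1       ] [0.48660094 0.21485994 0.        ]
[ 0.60346445 -0.17268432  0.1       ] [ 0.61110881 -0.18358215  0.        ]
[[246.32344211 472.46443191]
 [-76.89535944 389.66799695]] [ 0.51514306 -0.04677313  1.25537937]
```

View pics/tbin.png

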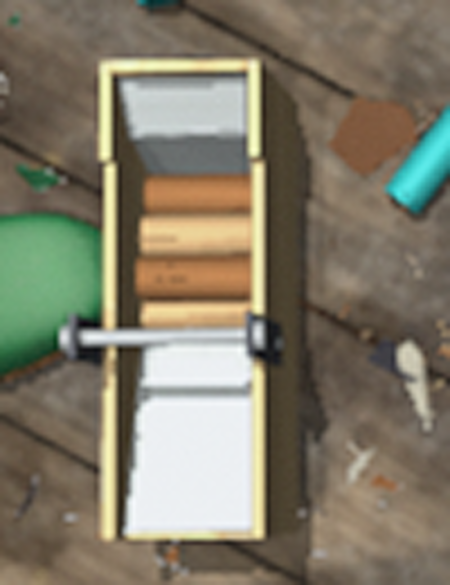

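View pics/tscoop.png

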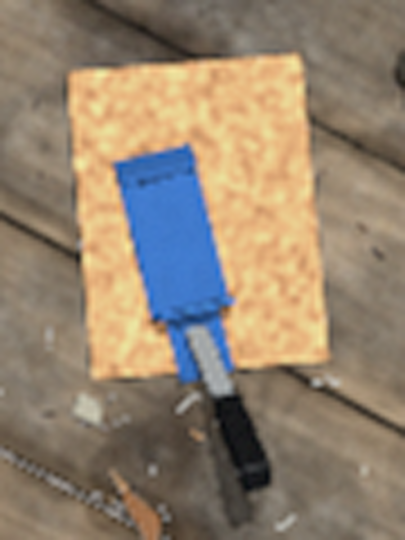

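View pics/sbin.png

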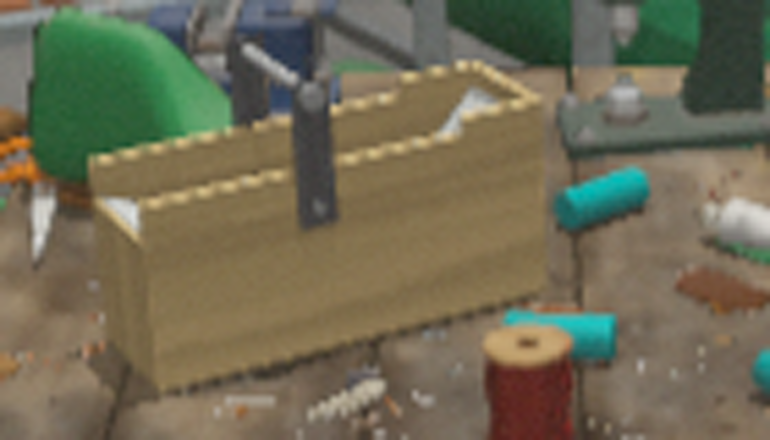

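View pics/sscoop.png

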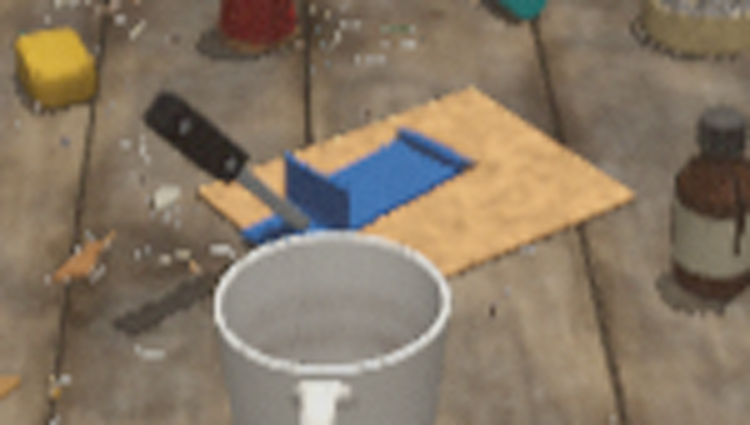

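```bash
cat > m1.py <<'E'
from plant import *
from h import *
mt=camera_model('top'); ms=camera_model('scene')
f=lambda X,Y,x0,y0,k:np.array([x0+(X+.5)/k-.5,y0+(Y+.5)/k-.5])
P={}
for n,X,Y,z in [('nL',101,540,.108),('nR',265,540,.108),('fL',99,60,.118),('fR',263,60,.118),('rodL',70,335,.15),('rodR',265,338,.15),('stepL',101,161,.118),('stepR',266,160,.118)]:
    P[n]=onz(mt,f(X,Y,120,145,4.5),z); print(n,P[n].round(4))
fm=(P['fL']+P['fR'])/2; nm=(P['nL']+P['nR'])/2; d=fm-nm
print('len',np.hypot(*d[:2]),'w',np.linalg.norm(P['fL']-P['fR']),np.linalg.norm(P['nL']-P['nR']),'yaw',np.degrees(np.arctan2(d[1],d[0])))
u=d[:2]/np.hypot(*d[:2]); print('origin', nm[:2]+u*.078, fm[:2]-u*.161, 'from rod',(P['rodL']+P['rodR'])[:2]/2-u*.02)
w=P['fL']-P['fR']; print('yaw from width',np.degrees(np.arctan2(-w[0],w[1])))
for (n,X,Y,z) in [('nearbotR',165,392,0),('farbotR',548,290,0)]:
    q=f(X,Y,165,160,5.5);print('scene',n,onz(ms,q,z))
for (n,X,Y,z) in [('nearR',145,205,.108),('farR',543,97,.118),('farL',470,63,.118),('rodR',312,97,.15),('nearL',92,158,.108)]:
    q=f(X,Y,165,160,5.5);print('scene',n,onz(ms,q,z))
# scoop
t=cv2.imread('pics/top0.png'); hsv=cv2.cvtColor(t,cv2.COLOR_BGR2HSV)
roi=np.zeros(t.shape[:2],np.uint8); roi[175:280,295:370]=255
b=cv2.inRange(hsv,(100,120,60),(125,255,255))&roi
k=cv2.inRange(hsv,(0,0,0),(180,255,60))&roi
for n,mk in [('blue',b),('black',k)]:
    c=max(cv2.findContours(mk,cv2.RETR_EXTERNAL,cv2.CHAIN_APPROX_NONE)[0],key=cv2.contourArea)
    r=cv2.minAreaRect(c); print(n,r,cv2.boxPoints(r).round(1).tolist(),cv2.contourArea(c))
for n,X,Y,z in [('noseL',114,163,.005),('noseR',190,146,.005),('bwL',153,322,.0305),('bwR',235,300,.0305),('heelL',180,383,.006),('heelR',235,368,.006),('gtopL',243,490,.12),('gbase',228,398,.06)]:
    print(n,onz(mt,f(X,Y,285,165,4.5),z).round(4))
s=cv2.imread('pics/scene0.png');
for n,X,Y,X2,Y2 in [('gripend',257,480,160,105),('gripbase',226,398,238,168)]:
    print(n,tri(mt,f(X,Y,285,165,4.5),ms,f(X2,Y2,210,235,5)))
# mat
for X,Y in [(68,72),(300,54),(328,360),(92,379)]: print('mat',onz(mt,f(X,Y,285,165,4.5),.004).round(4))
E
python3 m1.py
```

```text
nL [0.4898 0.2322 0.108 ]
nR [0.4901 0.1513 0.108 ]
fL [0.7284 0.2371 0.118 ]
fR [0.729  0.1554 0.118 ]
rodL [0.5885 0.2394 0.15  ]
rodR [0.5876 0.146  0.15  ]
stepL [0.6775 0.2348 0.118 ]
stepR [0.6786 0.1529 0.118 ]
len 0.2388085915108545 w 0.0816907285795639 0.0809593068707081 yaw 1.0933997381733724
origin [0.56790671 0.19322224] [0.56771533 0.19321859] from rod [0.56808918 0.19234156]
yaw from width 0.4205547497979032
scene nearbotR [0.49684972 0.15604966 0.        ]
scene farbotR [0.73302196 0.16304397 0.        ]
scene nearR [0.49687974 0.15697497 0.108     ]
scene farR [0.73447605 0.16408018 0.118     ]
scene farL [0.72557545 0.23761014 0.118     ]
scene rodR [0.5917063  0.15232981 0.15      ]
scene nearL [0.49528093 0.23622082 0.108     ]
blue ((324.41180419921875, 223.6470947265625), (50.447410583496094, 16.97749137878418), 75.96376037597656) [[310.1000061035156, 201.1999969482422], [326.5, 197.10000610351562], [338.79998779296875, 246.10000610351562], [322.29998779296875, 250.1999969482422]] 636.0
black ((337.9862976074219, 262.630126953125), (22.237817764282227, 7.7247161865234375), 69.44395446777344) [[330.5, 253.60000610351562], [337.70001220703125, 250.89999389648438], [345.5, 271.70001220703125], [338.29998779296875, 274.3999938964844]] 136.5
noseL [ 0.6456 -0.1509  0.005 ]
noseR [ 0.6552 -0.1927  0.005 ]
bwL [ 0.5577 -0.1695  0.0305]
bwR [ 0.5697 -0.2134  0.0305]
heelL [ 0.5256 -0.1866  0.006 ]
heelR [ 0.5338 -0.2166  0.006 ]
gtopL [ 0.4723 -0.2047  0.12  ]
gbase [ 0.5175 -0.2055  0.06  ]
gripend (array([ 0.47754526, -0.21420784,  0.10452081]), np.float64(0.0018913006857304634))
gripbase (array([ 0.51831401, -0.20549545,  0.05494179]), np.float64(0.0018752248472155052))
mat [ 0.6958 -0.1257  0.004 ]
mat [ 0.7067 -0.2537  0.004 ]
mat [ 0.5384 -0.2676  0.004 ]
mat [ 0.5275 -0.1389  0.004 ]
```

```bash
cat >> h.py <<'E'
def toolR(st): return Ro.from_euler('xyz',st['eef_rot'],degrees=True).as_matrix()
def go(st,target,dirx=None):
    """tool-frame shift (units of .02m) to target; turn (units 6deg) so jaws are perpendicular to heading yaw"""
    R=toolR(st); d=R.T@(np.array(target)-st['tcp_pos'])
    y=R[:,1]; a=np.degrees(np.arctan2(y[1],y[0]))
    print('tcp',st['tcp_pos'].round(4),'tool y yaw',round(a,2),'z yaw',np.degrees(np.arctan2(R[1,2],R[0,2])).round(2),'xdown',R[:,0].round(3))
    if dirx is not None:
        e=(dirx+90-a+90)%180-90   # world-yaw change about +z
        print('yaw change',round(e,2),'=> turn about tool x units',round(-e/6,3))
    print('shift units',(d/.02).round(3))
E
python3 - <<'E'
from plant import *
from h import *
go(get_state(),[.493,-.209,.216],13.5)
E
```

```text
tcp [0.2464 0.628  0.2157] tool y yaw -111.42 z yaw 158.58 xdown [-0.    -0.001 -1.   ]
yaw change 34.92 => turn about tool x units -5.82
shift units [ 3.4000e-02  3.4456e+01 -2.6765e+01]
```

Run:
```python
from plant import *
from h import *
st=get_state(); m=camera_model('wrist'); K,R,t=cam(m)
c=-R.T@t; T=toolR(st)
print('cam in tool',T.T@(c-st['tcp_pos']),'cam fwd in tool',T.T@R[2],'cam right',T.T@R[0])
go(st,[.44,.195,.26],1.2)
```

```text
cam in tool [-0.16839331  0.00063603 -0.07502449] cam fwd in tool [ 9.61019111e-01 -5.98395378e-04  2.76481302e-01] cam right [3.45820080e-04 9.99999477e-01 9.62290604e-04]
tcp [0.2464 0.628  0.2157] tool y yaw -111.42 z yaw 158.58 xdown [-0.    -0.001 -1.   ]
yaw change 22.62 => turn about tool x units -3.77
shift units [ -2.19   16.622 -16.921]
```

Emit:
step_arm(
  steps=[
    [[-0.11, 0, 0], 1],
    [[-0.11, 0, 0], 1],
    [[-0.11, 0, 0], 1],
    [[-0.11, 0, 0], 1],
    [[-0.11, 0, 0], 1],
    [[-0.11, 0, 0], 1],
    [[-0.11, 0, 0], 1],
    [[-0.11, 0, 0], 1],
    [[-0.11, 0, 0], 1],
    [[-0.11, 0, 0], 1],
    [[-0.11, 0, 0], 1],
    [[-0.11, 0, 0], 1],
    [[-0.11, 0, 0], 1],
    [[-0.11, 0, 0], 1],
    [[-0.11, 0, 0], 1],
    [[-0.11, 0, 0], 1],
    [[-0.11, 0, 0], 1],
    [[-0.11, 0, 0], 1],
    [[-0.11, 0, 0], 1],
    [[-0.11, 0, 0], 1],
  ],
  fingers=0,
)

```text
time_s: 1.82
tcp_pos: [0.2464, 0.6282, 0.2602]
eef_rot: [-146.1, 90.0, -107.9]
contact_force: [0.2, 0.4, 0.4]
gripper_width: 0.0875
```

Run:
```python
from plant import *
from h import *
st=get_state(); print(st['joints'].round(1),st['time_s']); go(st,[.44,.195,.26],1.2)
```

```text
[  85.1   19.3    4.5   -0.   -75.3 -136.8] 1.8167
tcp [0.2464 0.6282 0.2602] tool y yaw 128.28 z yaw 38.28 xdown [-0.    -0.001 -1.   ]
yaw change -37.08 => turn about tool x units 6.181
shift units [ 2.1000e-02 -2.2998e+01 -5.8210e+00]
```

Emit:
step_arm(
  steps=[
    [[0, -1, -0.253], 0],
    [[0, -1, -0.253], 0],
    [[0, -1, -0.253], 0],
    [[0, -1, -0.253], 0],
    [[0, -1, -0.253], 0],
    [[0, -1, -0.253], 0],
    [[0, -1, -0.253], 0],
    [[0, -1, -0.253], 0],
    [[0, -1, -0.253], 0],
    [[0, -1, -0.253], 0],
    [[0, -1, -0.253], 0],
    [[0, -1, -0.253], 0],
    [[0, -1, -0.253], 0],
    [[0, -1, -0.253], 0],
    [[0, -1, -0.253], 0],
    [[0, -1, -0.253], 0],
    [[0, -1, -0.253], 0],
    [[0, -1, -0.253], 0],
    [[0, -1, -0.253], 0],
    [[0, -1, -0.253], 0],
  ],
)

```text
time_s: 3.48
tcp_pos: [0.4171, 0.251, 0.2605]
eef_rot: [27.6, 90.0, 66.2]
contact_force: [0.3, 0.5, -0.6]
gripper_width: 0.088
```

Emit:
step_arm(
  steps=[
    [[0, -1, -0.253], 0],
    [[0, -1, -0.253], 0],
    [[0, -1, -0.253], 0],
    [[0, 0, 0], 1],
    [[0, 0, 0], 1],
    [[0, 0, 0], 1],
    [[0, 0, 0], 1],
    [[0, 0, 0], 1],
    [[0, 0, 0], 1],
    [[0, 0, 0], 0.18],
    [[0, 0, 0], 0],
  ],
)

```text
time_s: 4.4
tcp_pos: [0.4423, 0.1957, 0.2604]
eef_rot: [-163.2, 90.0, -161.6]
contact_force: [0.3, -0.2, -0.0]
gripper_width: 0.0877
```

Run:
```python
from plant import *
from h import *
import pickle
st=get_state(); print(st['joints'].round(1),st['time_s']); go(st,[.44,.195,.26],1.2)
m=camera_model('wrist'); im=capture('wrist'); cv2.imwrite('pics/w1.png',im); pickle.dump((m,st),open('w1.pkl','wb'))
```

```text
[  47.2    0.6  -18.5   -0.   -70.9 -135.6] 4.4
tcp [0.4423 0.1957 0.2604] tool y yaw 91.58 z yaw 1.58 xdown [-0. -0. -1.]
yaw change -0.38 => turn about tool x units 0.063
shift units [ 0.021 -0.033 -0.118]
```

View pics/w1.png

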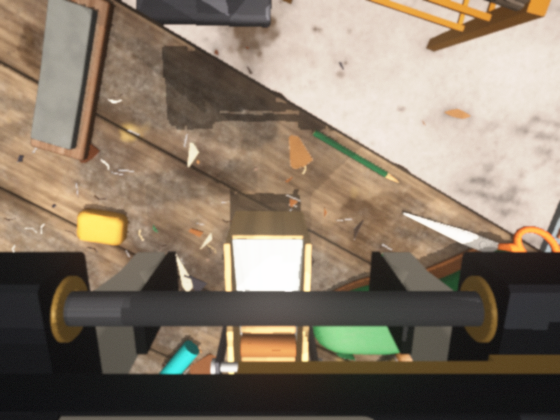

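Run:
```python
import cv2
im=cv2.imread('pics/w1.png')[180:380,200:330]
cv2.imwrite('pics/w1c.png',cv2.resize(im,None,fx=3,fy=3,interpolation=cv2.INTER_CUBIC))
```

```text
(no output)
```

View pics/w1c.png

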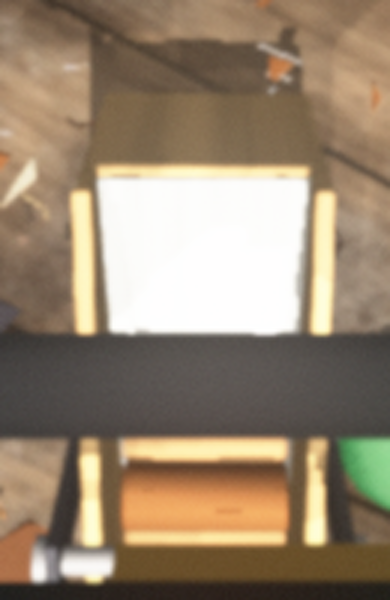

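Run:
```python
from h import *
import pickle
m,st=pickle.load(open('w1.pkl','rb'))
f=lambda X,Y:np.array([200+(X+.5)/3-.5,180+(Y+.5)/3-.5])
for n,X,Y,z in [('wL(-y)',71,191,.108),('wR',335,191,.108),('bL',98,166,.086),('bR',309,166,.086),('w2L',80,530,.108),('w2R',328,530,.108),('botL',93,38,0),('botboard',99,95,0),('botbR',300,95,0)]:
    print(n,onz(m,f(X,Y),z).round(4))
```

```text
wL(-y) [0.4933 0.151  0.108 ]
wR [0.4912 0.2307 0.108 ]
bL [0.4931 0.1569 0.086 ]
bR [0.4913 0.2245 0.086 ]
w2L [0.6131 0.1528 0.108 ]
w2R [0.6109 0.2349 0.108 ]
botL [0.4717 0.1461 0.    ]
botboard [0.4947 0.1484 0.    ]
botbR [0.4926 0.2275 0.    ]
```

Run:
```python
from plant import *
from h import *
go(get_state(),[.46,-.212,.22],13.5)
```

```text
tcp [0.4423 0.1958 0.2604] tool y yaw 91.67 z yaw 1.67 xdown [-0. -0. -1.]
yaw change 11.83 => turn about tool x units -1.972
shift units [  2.023 -20.408   0.289]
```

Emit:
step_arm(
  steps=[
    [[0.1, -1, 0.015], 0],
    [[0.1, -1, 0.015], 0],
    [[0.1, -1, 0.015], 0],
    [[0.1, -1, 0.015], 0],
    [[0.1, -1, 0.015], 0],
    [[0.1, -1, 0.015], 0],
    [[0.1, -1, 0.015], 0],
    [[0.1, -1, 0.015], 0],
    [[0.1, -1, 0.015], 0],
    [[0.1, -1, 0.015], 0],
    [[0.1, -1, 0.015], 0],
    [[0.1, -1, 0.015], 0],
    [[0.1, -1, 0.015], 0],
    [[0.1, -1, 0.015], 0],
    [[0.1, -1, 0.015], 0],
    [[0.1, -1, 0.015], 0],
    [[0.1, -1, 0.015], 0],
    [[0.1, -1, 0.015], -1],
    [[0.1, -1, 0.015], -0.97],
    [[0.1, -1, 0], 0],
  ],
)

```text
time_s: 6.12
tcp_pos: [0.4644, -0.2039, 0.2205]
eef_rot: [-11.1, 90.0, 2.8]
contact_force: [0.6, 1.0, 0.3]
gripper_width: 0.0874
```

Run:
```python
from plant import *
from h import *
import pickle
st=get_state(); print(st['joints'].round(1),st['time_s']); go(st,[.494,-.2095,.079],13.5)
m=camera_model('wrist'); im=capture('wrist'); cv2.imwrite('pics/w2.png',im); pickle.dump((m,st),open('w2.pkl','wb'))
```

```text
[ -1.5   4.4 -19.7  -0.  -65.8 -74.6] 6.1167
tcp [ 0.4644 -0.2039  0.2205] tool y yaw 103.87 z yaw 13.87 xdown [ 0.  0. -1.]
yaw change -0.37 => turn about tool x units 0.062
shift units [ 7.075 -0.625  1.368]
```

View pics/w2.png

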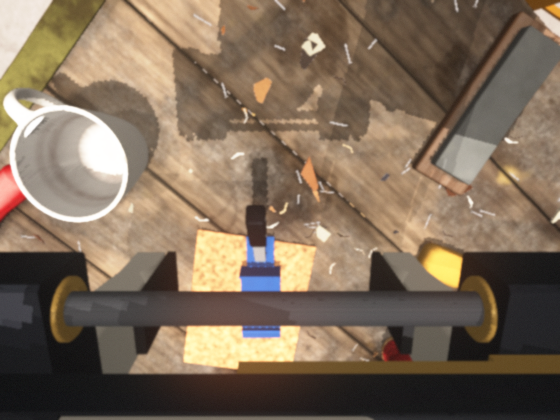

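Run:
```python
from h import *
import pickle
m,st=pickle.load(open('w2.pkl','rb'))
im=cv2.imread('pics/w2.png'); cv2.imwrite('pics/w2c.png',cv2.resize(im[195:350,220:300],None,fx=4,fy=4,interpolation=cv2.INTER_CUBIC))
hsv=cv2.cvtColor(im,cv2.COLOR_BGR2HSV)
b=cv2.inRange(hsv,(100,120,50),(125,255,255)); k=cv2.inRange(hsv,(0,0,0),(180,255,55))
for r in [250,258,270,280,325,332,336]:
    xs=np.where(b[r,230:300])[0]+230; print('blue',r,xs.min(),xs.max()) if len(xs) else None
for r in range(206,248,5):
    xs=np.where(k[r,240:275])[0]+240; print('black',r,xs.min(),xs.max()) if len(xs) else None
c=np.array([.494,-.2095,.079]); u=np.array([np.cos(np.radians(13.5)),np.sin(np.radians(13.5)),0]); z=np.array([0,0,1])
o=c+u*.1106-z*.0751
L=lambda s:o+u*(-.056-s*np.sin(np.radians(40)))+z*(.01+s*np.cos(np.radians(40)))
print('pred origin',o,'nose',proj(m,o+u*.051),'heel',proj(m,o-u*.075),'rim',proj(m,o-u*.04+z*.0265),'g54',proj(m,L(.054)),'g85',proj(m,L(.085)),'g114',proj(m,L(.114)))
```

```text
blue 250 248 272
blue 258 248 272
blue 280 242 278
blue 332 244 278
black 206 252 262
black 211 248 263
pred origin [ 0.60154411 -0.18368094  0.0039    ] nose [[262.57434517 334.92833249]] heel [[262.3034661  233.35168205]] rim [[261.68189124 273.81675901]] g54 [[260.74523294 235.99549552]] g85 [[259.78981143 223.68603721]] g114 [[258.73236812 210.0621506 ]]
```

View pics/w2c.png

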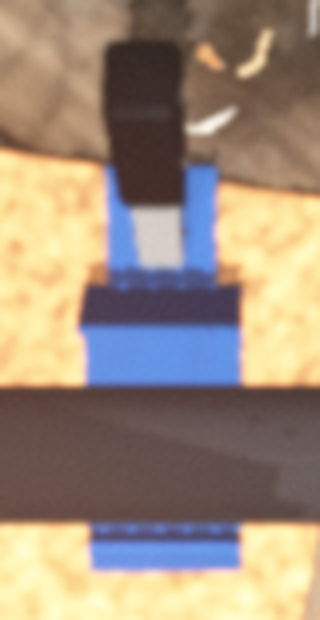

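Emit:
step_arm(
  steps=[
    [[0.5, -0.35, 0.7], 0.06],
    [[0.8, -0.35, 0.7], 0],
    [[1, 0, 0], 0],
    [[1, 0, 0], 0],
    [[1, 0, 0], 0],
    [[1, 0, 0], 0],
    [[0.8, 0, 0], 0],
    [[0.5, 0, 0], 0],
    [[0.4, 0, 0], 0],
    [[0, 0, 0], 0],
  ],
)

```text
time_s: 7.0
tcp_pos: [0.4944, -0.21, 0.0791]
eef_rot: [160.1, 89.9, 173.1]
contact_force: [-0.2, -0.4, 0.2]
gripper_width: 0.0876
```

Run:
```python
from plant import *
from h import *
st=get_state(); go(st,[.4953,-.211,.079],13.5)
im=capture('scene'); cv2.imwrite('pics/s2.png',cv2.resize(im[200:330,180:380],None,fx=4,fy=4,interpolation=cv2.INTER_CUBIC))
```

```text
tcp [ 0.4944 -0.21    0.0791] tool y yaw 103.02 z yaw 13.02 xdown [-0.002  0.    -1.   ]
yaw change 0.48 => turn about tool x units -0.08
shift units [ 0.007 -0.06   0.03 ]
```

View pics/s2.png

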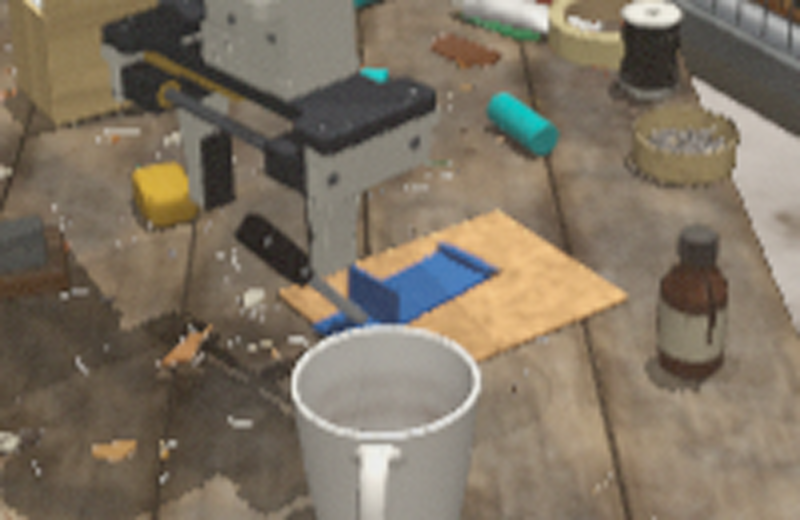

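Emit:
step_arm(
  steps=[
    [[0, 0, 0], -0.08],
    [[0, 0, 0], 0],
    [[0, 0, 0], 0],
    [[0, 0, 0], 0],
    [[0, 0, 0], 0],
    [[0, 0, 0], 0],
    [[0, 0, 0], 0],
    [[0, 0, 0], 0],
    [[0, 0, 0], 0],
    [[0, 0, 0], 0],
  ],
  fingers=1,
  grip_force=55,
)

```text
time_s: 7.88
tcp_pos: [0.4952, -0.2101, 0.0805]
eef_rot: [-174.5, 90.0, -161.0]
contact_force: [0.8, 0.3, 0.2]
gripper_width: 0.0265
```

Run:
```python
from plant import *
from h import *
st=get_state(); go(st,[.4953,-.211,.25],1.4); print(st['gripper_width'],st['contact_force'],st['moment'],st['joints'])
```

```text
tcp [ 0.4952 -0.2101  0.0805] tool y yaw 103.45 z yaw 13.45 xdown [-0. -0. -1.]
yaw change -12.05 => turn about tool x units 2.008
shift units [-8.477e+00 -4.700e-02 -5.000e-03]
0.026516509902483328 [0.82648441 0.28728355 0.22444259] [ 0.01655513 -0.11728948 -0.04496523] [-2.09718726e+00  1.52620325e+01 -2.68000496e+01  8.35656093e-04
 -4.79395279e+01 -7.44581056e+01]
```

Emit:
step_arm(
  steps=[
    [[0, 0, 0], 0],
    [[0, 0, 0], 0],
    [[0, 0, 0], 0],
    [[0, 0, 0], 0],
  ],
)

```text
time_s: 8.22
tcp_pos: [0.4952, -0.21, 0.0804]
eef_rot: [157.3, 90.0, 170.8]
contact_force: [-1.6, 0.1, 0.4]
gripper_width: 0.0151
```

Emit:
step_arm(
  steps=[
    [[-0.2, 0, 0], 0],
    [[-0.4, 0, 0], 0],
    [[-0.6, 0, 0], 0],
    [[-0.8, 0, 0], 0],
    [[-0.5, 0, 0], 0],
    [[0, 0, 0], 0],
    [[0, 0, 0], 0],
  ],
)

```text
time_s: 8.8
tcp_pos: [0.4955, -0.21, 0.131]
eef_rot: [-7.0, 89.9, 6.4]
contact_force: [0.2, 0.0, -1.4]
gripper_width: 0.0149
```

Run:
```python
from plant import *
from h import *
st=get_state(); go(st,[.4953,-.211,.25],1.4); print(st['gripper_width'],st['contact_force'],st['moment'])
im=capture('scene'); cv2.imwrite('pics/s3.png',cv2.resize(im[180:310,180:380],None,fx=4,fy=4,interpolation=cv2.INTER_CUBIC))
```

```text
tcp [ 0.4955 -0.21    0.131 ] tool y yaw 103.44 z yaw 13.44 xdown [ 0.001  0.    -1.   ]
yaw change -12.04 => turn about tool x units 2.006
shift units [-5.95  -0.049 -0.011]
0.014914103459441523 [ 0.199621    0.02336424 -1.39150899] [ 0.07555328 -0.01680832  0.04965239]
```

View pics/s3.png

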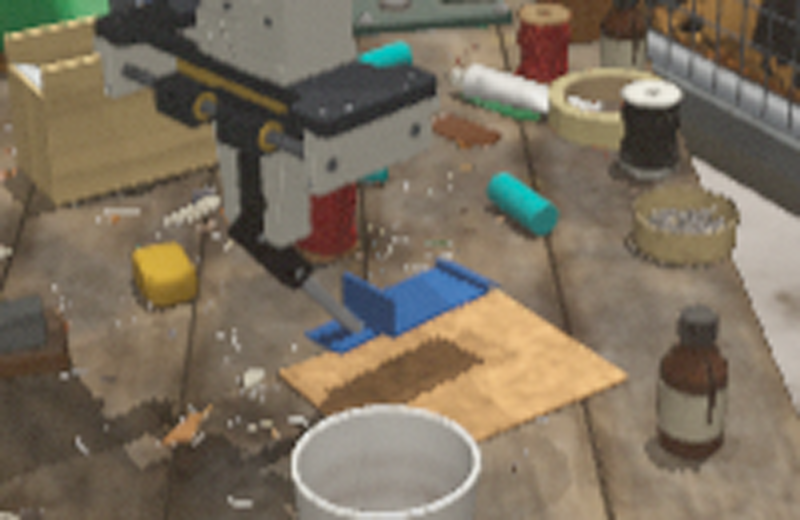

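```bash
cat >> h.py <<'E'
BO=np.array([.570,.1939]); BY=np.radians(1.4)
def bw(x,y,z): return np.array([BO[0]+np.cos(BY)*x-np.sin(BY)*y,BO[1]+np.sin(BY)*x+np.cos(BY)*y,z])
def wb(p): d=np.array(p)[:2]-BO; return np.array([np.cos(BY)*d[0]+np.sin(BY)*d[1],-np.sin(BY)*d[0]+np.cos(BY)*d[1],p[2]])
E
python3 - <<'E'
from plant import *
from h import *
st=get_state(); print(bw(-.168,0,.25)); go(st,bw(-.168,0,.25),1.4)
E
```

```text
[0.40205015 0.18979539 0.25      ]
tcp [ 0.4949 -0.2099  0.1303] tool y yaw 103.43 z yaw 13.43 xdown [ 0.  0. -1.]
yaw change -12.03 => turn about tool x units 2.005
shift units [-5.98  20.519  0.126]
```

Emit:
step_arm(
  steps=[
    [[-0.6, 0.2, 0], 0],
    [[-0.6, 0.4, 0], 0],
    [[-0.6, 0.6, 0], 0],
    [[-0.6, 0.8, 0], 0],
    [[-0.6, 1, 0], 0],
    [[-0.6, 1, 0], 0],
    [[-0.6, 1, 0], 0],
    [[-0.6, 1, 0.02], 0],
    [[-0.6, 1, 0.02], 0],
    [[-0.6, 1, 0.02], 0],
    [[0, 1, 0.02], 0],
    [[0, 1, 0.02], 0],
    [[0, 1, 0.02], 0],
    [[0, 1, 0], 0],
    [[0, 1, 0], 0],
    [[0, 1, 0], 0],
    [[0, 1, 0], 0],
    [[0, 1, 0], 0],
    [[0, 1, 0], 0],
    [[0, 1, 0], 0],
  ],
)

```text
time_s: 10.52
tcp_pos: [0.4127, 0.1417, 0.2501]
eef_rot: [173.5, 90.0, -173.0]
contact_force: [0.5, 0.5, -1.2]
gripper_width: 0.0148
```

Emit:
step_arm(
  steps=[
    [[0, 0.9, 0], 0],
    [[0, 0.7, 0], 0],
    [[0, 0.5, 0], 0],
    [[0, 0.3, 0], 0.2],
    [[0, 0.1, 0], 0.4],
    [[0, 0, 0], 0.5],
    [[0, 0, 0], 0.5],
    [[0, 0, 0], 0.4],
    [[0, 0, 0], 0],
    [[0, 0, 0], 0],
  ],
)

```text
time_s: 11.35
tcp_pos: [0.402, 0.1892, 0.2503]
eef_rot: [-150.4, 90.0, -148.9]
contact_force: [-0.2, -1.0, -1.1]
gripper_width: 0.0149
```

Run:
```python
from plant import *
from h import *
import pickle
st=get_state(); go(st,bw(-.168,0,.18),1.4); print(wb(st['tcp_pos']),st['gripper_width'],st['contact_force'],st['moment'])
m=camera_model('wrist'); im=capture('wrist'); cv2.imwrite('pics/w3.png',im); pickle.dump((m,st),open('w3.pkl','wb'))
im=capture('scene'); cv2.imwrite('pics/s4.png',cv2.resize(im[80:230,100:300],None,fx=4,fy=4,interpolation=cv2.INTER_CUBIC))
```

```text
tcp [0.402  0.1892 0.2503] tool y yaw 91.52 z yaw 1.52 xdown [-0. -0. -1.]
yaw change -0.12 => turn about tool x units 0.02
shift units [3.513 0.031 0.007]
[-0.16810662 -0.00060004  0.25026588] 0.014876736685107866 [-0.225557   -0.97184609 -1.09926839] [ 0.10667871 -0.03183172 -0.01149416]
```

View pics/w3.png

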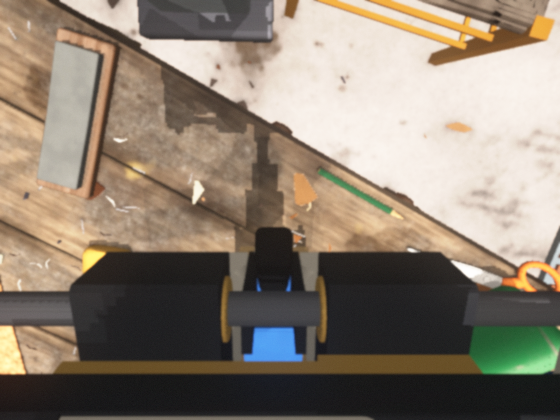

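View pics/s4.png

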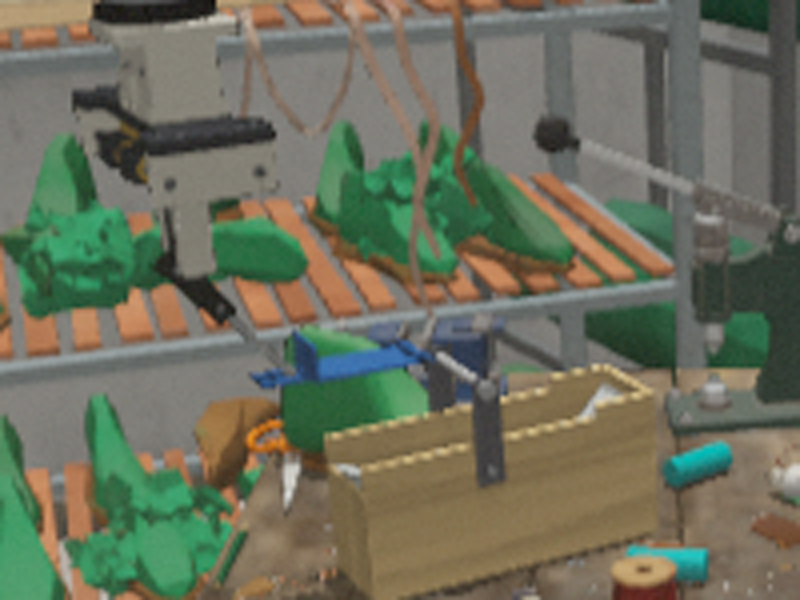

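Emit:
step_arm(
  steps=[
    [[0.4, 0, 0], 0],
    [[0.8, 0, 0], 0],
    [[0.8, 0, 0], 0],
    [[0.6, 0.03, 0], 0],
    [[0.3, 0, 0.1], 0],
    [[0, 0, 0.4], 0],
    [[0, 0, 0.6], 0],
    [[0, 0, 0.6], 0],
    [[0, 0, 0.3], 0],
    [[0, 0, 0.15], 0],
    [[0, 0, 0], 0],
  ],
)

```text
time_s: 12.37
tcp_pos: [0.4462, 0.1909, 0.1924]
eef_rot: [-120.0, 90.0, -118.7]
contact_force: [-0.5, -0.6, -1.4]
gripper_width: 0.0147
```

```bash
cat > look.py <<'E'
import sys
from plant import *
from h import *
n=sys.argv[1]
st=get_state(); print('t',st['time_s'],'bin',wb(st['tcp_pos']).round(4),'yaw',np.degrees(np.arctan2(*toolR(st)[[1,0],2])).round(2),'w',round(st['gripper_width'],4),'F',st['contact_force'].round(1),'M',st['moment'].round(2))
for c in sys.argv[2:]:
    im=capture(c)
    if c=='scene': im=cv2.resize(im[100:240,140:300],None,fx=5,fy=5,interpolation=cv2.INTER_CUBIC)[:600,:800]
    if c=='top': im=cv2.resize(im[130:290,100:300],None,fx=4,fy=4,interpolation=cv2.INTER_CUBIC)[:600,:800]
    cv2.imwrite(f'pics/{n}_{c}.png',im)
E
python3 look.py a1 scene
```

```text
t 12.3667 bin [-1.238e-01  1.000e-04  1.924e-01] yaw 1.38 w 0.0147 F [-0.5 -0.6 -1.4] M [ 0.02 -0.03  0.01]
```

View pics/a1_scene.png

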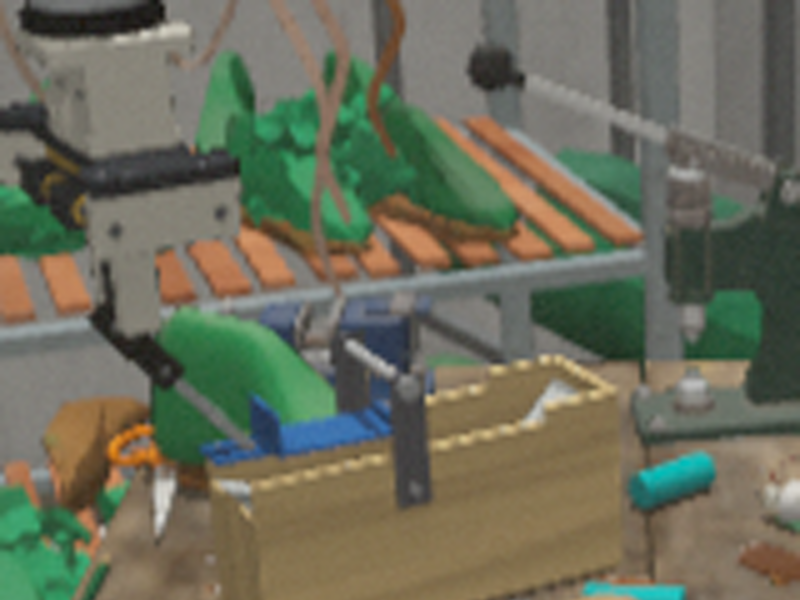

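Emit:
step_arm(
  steps=[
    [[0, 0, 0], 0],
    [[0, 0, 0], 0],
    [[0, 0, 0], 0],
  ],
  grip_force=15,
)

```text
time_s: 12.67
tcp_pos: [0.4449, 0.191, 0.1926]
eef_rot: [60.4, 90.0, 61.8]
contact_force: [-0.7, 0.4, -1.5]
gripper_width: 0.0156
```

```bash
python3 look.py a2 scene
```

```text
t 12.6667 bin [-1.251e-01  1.000e-04  1.926e-01] yaw 1.46 w 0.0156 F [-0.7  0.4 -1.5] M [ 0.06 -0.02 -0.03]
```

View pics/a2_scene.png

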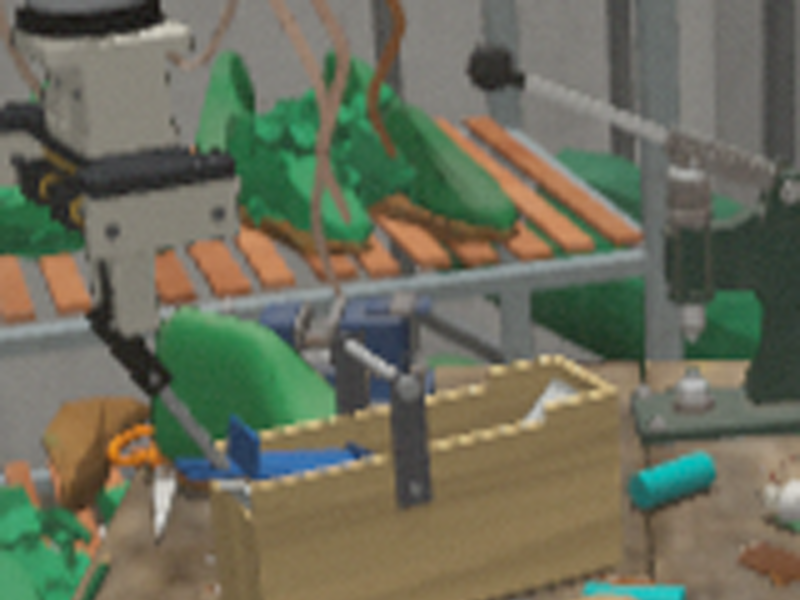

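Emit:
step_arm(
  steps=[
    [[0, 0, 0], 0],
    [[0, 0, 0], 0],
    [[0, 0, 0], 0],
  ],
  grip_force=12,
)

```text
time_s: 12.97
tcp_pos: [0.4452, 0.1911, 0.1926]
eef_rot: [41.5, 90.0, 42.9]
contact_force: [-0.0, 0.3, -1.7]
gripper_width: 0.016
```

```bash
python3 look.py a3 scene
```

```text
t 12.9667 bin [-0.1248  0.0002  0.1926] yaw 1.46 w 0.016 F [-0.   0.3 -1.7] M [ 0.02 -0.15 -0.04]
```

View pics/a3_scene.png

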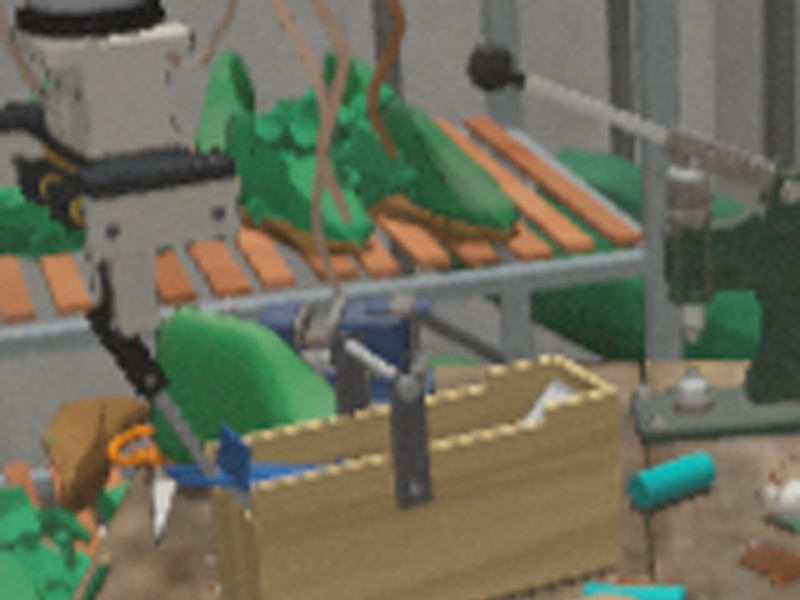

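Emit:
step_arm(
  steps=[
    [[0, 0, 0], 0],
    [[0, 0, 0], 0],
    [[0, 0, 0], 0],
    [[0, 0, 0], 0],
  ],
  grip_force=8,
)

```text
time_s: 13.35
tcp_pos: [0.4453, 0.191, 0.1925]
eef_rot: [35.2, 90.0, 36.7]
contact_force: [0.7, 0.1, -0.5]
gripper_width: 0.0163
```

```bash
python3 look.py a4 scene
```

```text
t 13.35 bin [-1.247e-01  1.000e-04  1.925e-01] yaw 1.44 w 0.0163 F [ 0.7  0.1 -0.5] M [-0.01 -0.15  0.04]
```

View pics/a4_scene.png

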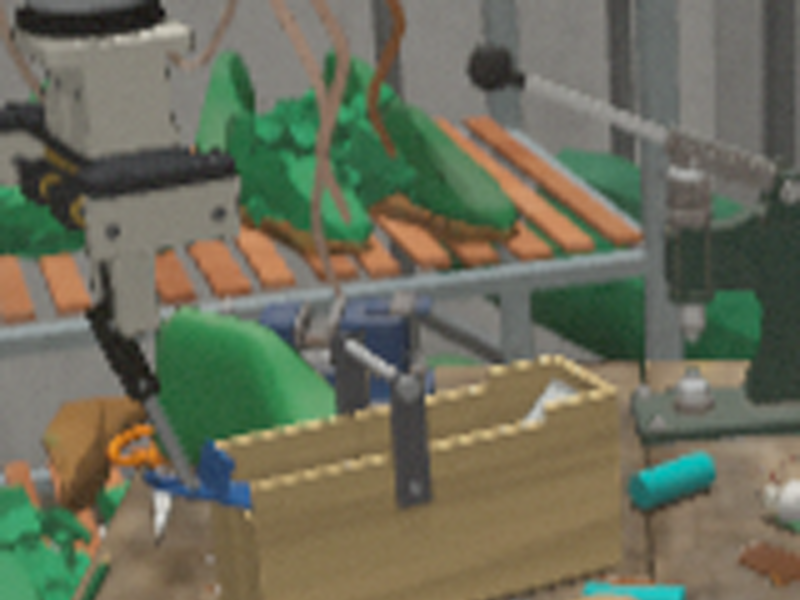

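Emit:
step_arm(
  steps=[
    [[0.15, 0, 0.2], 0],
    [[0.2, 0, 0.3], 0],
    [[0.15, 0, 0.3], 0],
    [[0.08, 0, 0.2], 0],
    [[0.0, 0, 0], 0],
  ],
  grip_force=10,
)

```text
time_s: 13.82
tcp_pos: [0.4666, 0.1916, 0.1805]
eef_rot: [-36.6, 90.0, -35.2]
contact_force: [1.6, 0.2, 1.3]
gripper_width: 0.0155
```

```bash
python3 look.py a5 scene top
```

```text
t 13.8167 bin [-0.1035  0.0002  0.1805] yaw 1.42 w 0.0155 F [1.6 0.2 1.3] M [ 0.12 -0.51  0.01]
```

View pics/a5_scene.png

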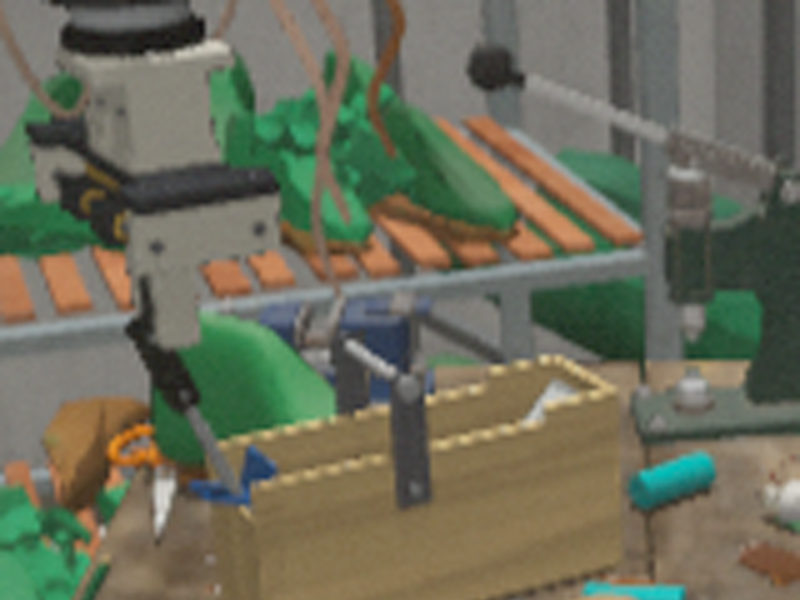

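View pics/a5_top.png

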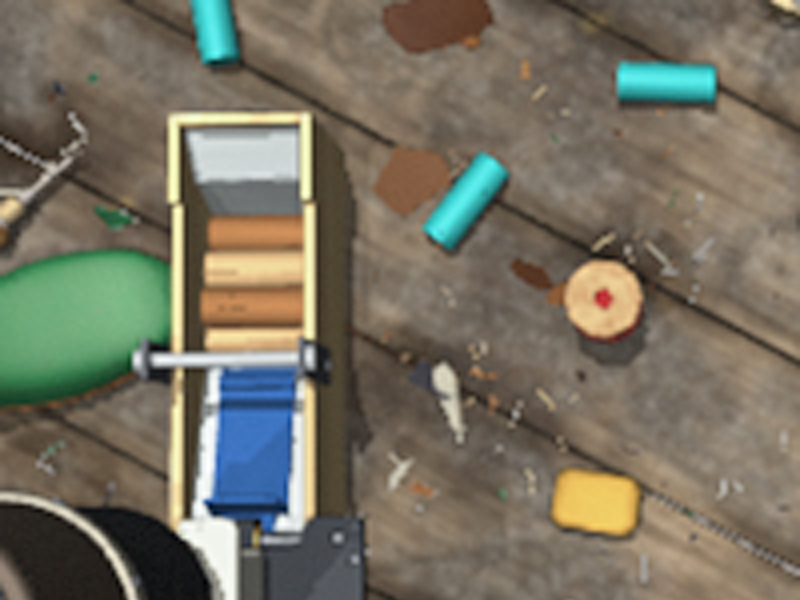

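Emit:
step_arm(
  steps=[
    [[0.0, 0, 0], 0],
    [[0.0, 0, 0], 0],
    [[0.06, 0, 0.15], 0],
    [[0.12, 0, 0.3], 0],
    [[0.12, 0, 0.3], 0],
    [[0.12, 0, 0.3], 0],
    [[0.12, 0, 0.3], 0],
    [[0.12, 0, 0.3], 0],
    [[0.12, 0, 0.3], 0],
  ],
  grip_force=50,
)

```text
time_s: 14.67
tcp_pos: [0.5067, 0.1935, 0.1689]
eef_rot: [19.9, 89.7, 21.5]
contact_force: [-1.7, 0.5, 12.0]
gripper_width: 0.015
```

```bash
python3 look.py a6 top
```

```text
t 14.6667 bin [-0.0633  0.0011  0.1689] yaw 1.54 w 0.015 F [-1.7  0.5 12. ] M [ 0.18  0.86 -0.05]
```

View pics/a6_top.png

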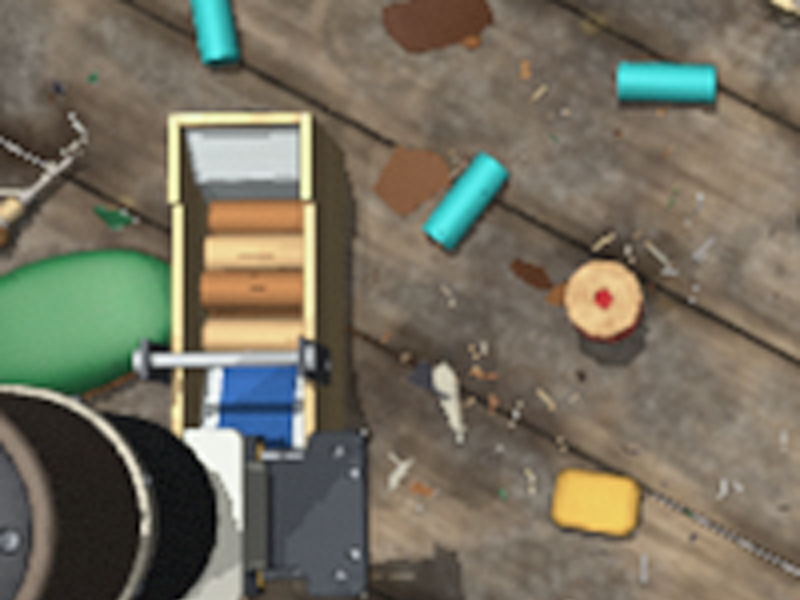

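Emit:
step_arm(
  steps=[
    [[0.0, 0, 0], 0],
    [[0.0, 0, 0], 0],
  ],
)

```text
time_s: 14.88
tcp_pos: [0.5062, 0.1934, 0.168]
eef_rot: [21.6, 89.7, 23.1]
contact_force: [-0.6, 0.4, 15.3]
gripper_width: 0.0147
```

```bash
python3 look.py a7 scene wrist
```

```text
t 14.8833 bin [-0.0638  0.001   0.168 ] yaw 1.5 w 0.0147 F [-0.6  0.4 15.3] M [0.17 0.73 0.06]
```

View pics/a7_scene.png

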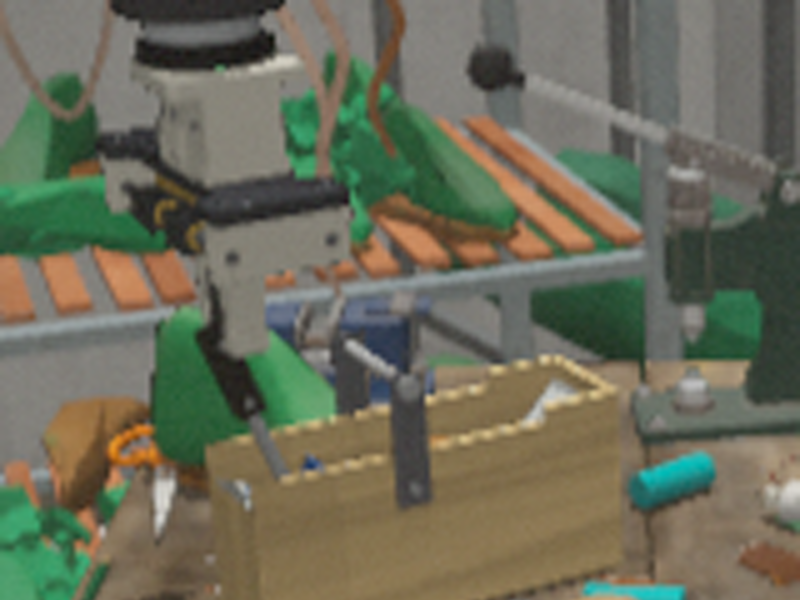

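View pics/a7_wrist.png

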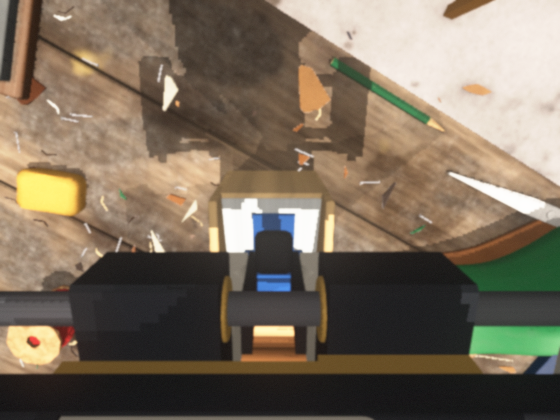

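```bash
cat >> h.py <<'E'
def onbin(m,uv,y=0.):
    """point on the vertical plane bin y=const, in bin coords"""
    o,d=ray(m,uv); n=np.array([-np.sin(BY),np.cos(BY),0]); p0=bw(0,y,0)
    return wb(o+d*(n@(p0-o))/(n@d))
def sc(X,Y): return np.array([140+(X+.5)/5-.5,100+(Y+.5)/5-.5])
E
python3 - <<'E'
from plant import *
from h import *
ms=camera_model('scene')
for n,a,b in [('a1',(167,377),(243,440)),('a3',(155,390),(205,465)),('a4',(143,393),(187,485)),('a5',(183,403),(235,487)),('a7',(251,413),(284,470))]:
    p,q=onbin(ms,sc(*a)),onbin(ms,sc(*b)); d=p-q
    print(n,p.round(4),q.round(4),'handle from vertical',np.degrees(np.arctan2(-d[0],d[2])).round(1))
for n,a in [('rod',(405,388)),]: print(n,onbin(ms,sc(*a),-.04))
E
```

```text
a1 [-0.1076 -0.      0.1703] [-0.0672 -0.      0.1233] handle from vertical 40.7
a3 [-0.1154 -0.      0.1641] [-0.0915 -0.      0.1132] handle from vertical 25.1
a4 [-0.1224 -0.      0.1638] [-0.1034 -0.      0.1034] handle from vertical 17.4
a5 [-0.1002 -0.      0.1531] [-0.0751 -0.      0.0956] handle from vertical 23.6
a7 [-0.0607 -0.      0.1387] [-0.0442 -0.      0.0993] handle from vertical 22.8
rod [ 0.01934517 -0.04        0.14972341]
```

Run:
```python
from plant import *
import cv2,pickle
from h import *
pickle.dump((camera_model('wrist'),get_state()),open('a7.pkl','wb'))
im=cv2.imread('pics/a7_wrist.png')[165:375,205:345]
cv2.imwrite('pics/a7w.png',cv2.resize(im,None,fx=2.8,fy=2.8,interpolation=cv2.INTER_CUBIC))
im=cv2.imread('pics/a7_scene.png')[280:520,160:460]
cv2.imwrite('pics/a7s.png',cv2.resize(im,None,fx=2.5,fy=2.5,interpolation=cv2.INTER_CUBIC))
```

```text
(no output)
```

View pics/a7w.png

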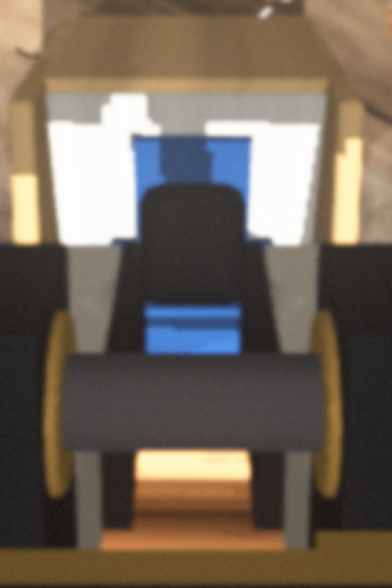

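View pics/a7s.png

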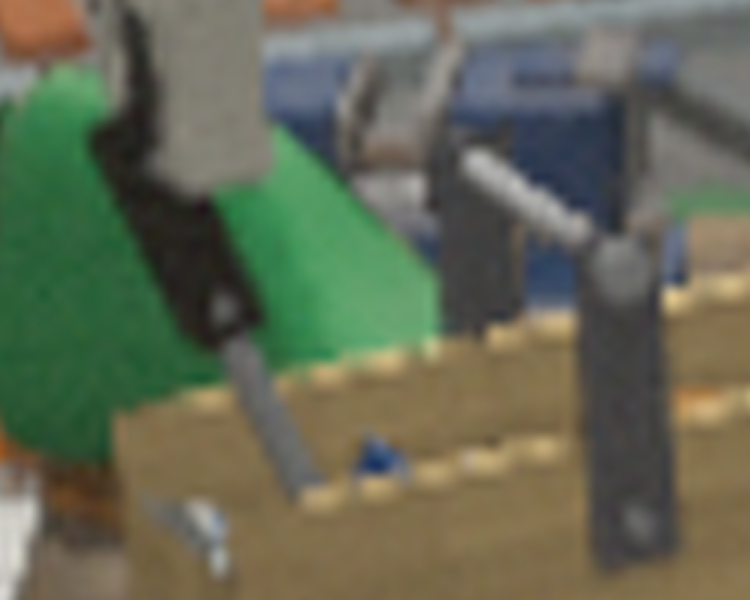

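Run:
```python
from plant import *
from h import *
import pickle
ms=camera_model('scene'); mw,st=pickle.load(open('a7.pkl','rb'))
c=lambda x,y: sc(160+x/2.5,280+y/2.5)
def ang(a,b,y):
    p,q=onbin(ms,a,y),onbin(ms,b,y); d=p-q; print(p.round(4),q.round(4),np.degrees(np.arctan2(-d[0],d[2])).round(1))
ang(c(95,140),c(192,342),-.008)   # back edge of grip
ang(c(215,205),c(262,318),-.008)   # front edge
ang(c(240,352),c(312,488),0)      # neck
print('rim peak y=+.022',onbin(ms,c(371,437),.022),' -.022',onbin(ms,c(371,437),-.022))
w=lambda x,y:np.array([205+(x+.5)/2.8-.5,165+(y+.5)/2.8-.5])
# heel end, rim edges
for n,p in [('heel end',w(190,136)),('bw bottom?',w(190,303)),('band',w(190,322)),('heel sidestep L',w(115,241))]:
    o,d=ray(mw,p); ob=wb(o); db=wb(o+d)-ob
    s=np.linspace(0.2,.5,5); 
    # intersect with floor
    t=(.012+.404*(.112-ob[0])-ob[2])/(db[2]+.404*db[0]); print(n,'floor hit',(ob+t*db).round(4),'slope dx/dz',(db[0]/db[2]).round(3))
print(wb(st['tcp_pos']))
```

```text
[-0.0896 -0.008   0.1934] [-0.0722 -0.008   0.1413] 18.5
[-0.0633 -0.008   0.1727] [-0.0549 -0.008   0.1435] 16.1
[-0.0582 -0.      0.1333] [-0.044 -0.     0.096] 20.8
rim peak y=+.022 [-0.02002929  0.022       0.09621265]  -.022 [-0.03646202 -0.022       0.11455714]
heel end floor hit [-0.062  -0.0002  0.0823] slope dx/dz -0.303
bw bottom? floor hit [-0.0052 -0.0001  0.0593] slope dx/dz -0.483
band floor hit [ 0.0024 -0.0001  0.0563] slope dx/dz -0.505
heel sidestep L floor hit [-0.0281 -0.0205  0.0686] slope dx/dz -0.414
[-0.06389013  0.00101344  0.16801457]
```

Emit:
step_arm(
  steps=[
    [[-0.1, 0, 0], 0],
    [[0.0, 0, 0], 0],
    [[0.0, 0, 0], 0],
    [[0.0, 0, 0], 0],
  ],
  grip_force=10,
)

```text
time_s: 15.32
tcp_pos: [0.5051, 0.1929, 0.1682]
eef_rot: [18.6, 89.9, 20.1]
contact_force: [-0.2, 0.2, 6.8]
gripper_width: 0.0157
```

```bash
python3 look.py a8 scene top
python3 - <<'E'
import cv2
im=cv2.imread('pics/a8_scene.png')[280:520,160:460]
cv2.imwrite('pics/a8s.png',cv2.resize(im,None,fx=2.5,fy=2.5,interpolation=cv2.INTER_CUBIC))
E
```

```text
t 15.3167 bin [-0.0649  0.0006  0.1682] yaw 1.48 w 0.0157 F [-0.2  0.2  6.8] M [ 0.13 -0.35 -0.  ]
```

View pics/a8s.png

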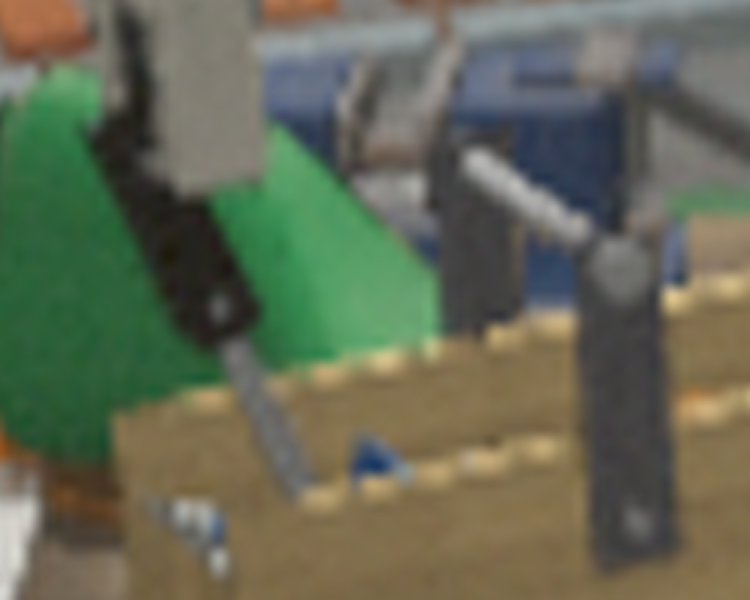

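View pics/a8_top.png

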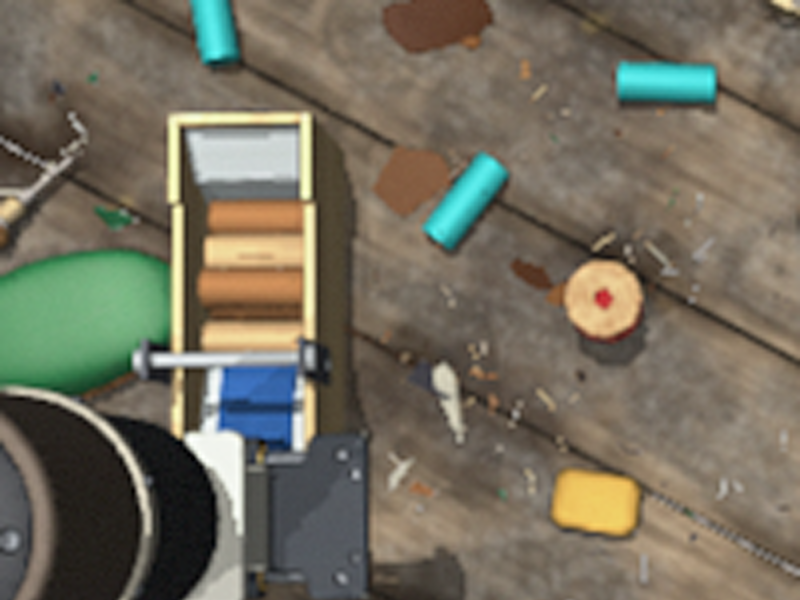

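Emit:
step_arm(
  steps=[
    [[0.0, 0, 0], 0],
    [[0.0, 0, 0], 0],
    [[0.06, 0, 0.15], 0],
    [[0.1, 0, 0.25], 0],
    [[0.1, 0, 0.25], 0],
    [[0.1, 0, 0.25], 0],
    [[0.1, 0, 0.25], 0],
    [[0.1, 0, 0.25], 0],
    [[0.1, 0, 0.25], 0],
  ],
  grip_force=50,
)

```text
time_s: 16.17
tcp_pos: [0.5382, 0.1936, 0.1558]
eef_rot: [15.5, 89.9, 17.0]
contact_force: [-2.6, 0.6, 15.2]
gripper_width: 0.015
```

```bash
python3 look.py a9 top
```

```text
t 16.1667 bin [-0.0318  0.0005  0.1558] yaw 1.49 w 0.015 F [-2.6  0.6 15.2] M [-0.05  1.01  0.03]
```

View pics/a9_top.png

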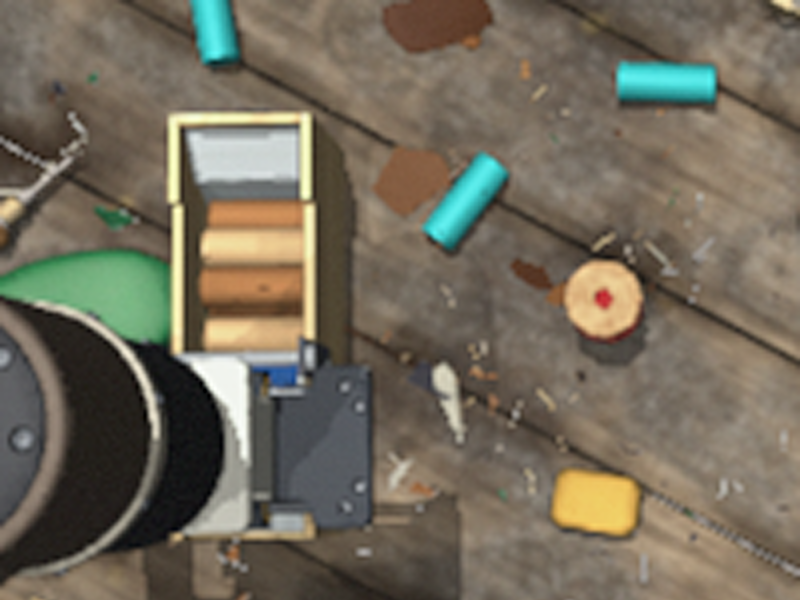

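Emit:
step_arm(
  steps=[
    [[0.07, 0, 0.25], 0],
    [[0.09, 0, 0.25], 0],
    [[0.1, 0, 0.25], 0],
    [[0.1, 0, 0.25], 0],
    [[0.08, 0, 0.2], 0],
    [[0.0, 0, 0], 0],
  ],
)

```text
time_s: 16.72
tcp_pos: [0.5621, 0.194, 0.1462]
eef_rot: [-3.5, 89.9, -2.1]
contact_force: [-1.0, -0.2, 8.9]
gripper_width: 0.0151
```

```bash
python3 look.py a10 top
```

```text
t 16.7167 bin [-0.0079  0.0003  0.1462] yaw 1.47 w 0.0151 F [-1.  -0.2  8.9] M [-0.09  0.01  0.01]
```

View pics/a10_top.png

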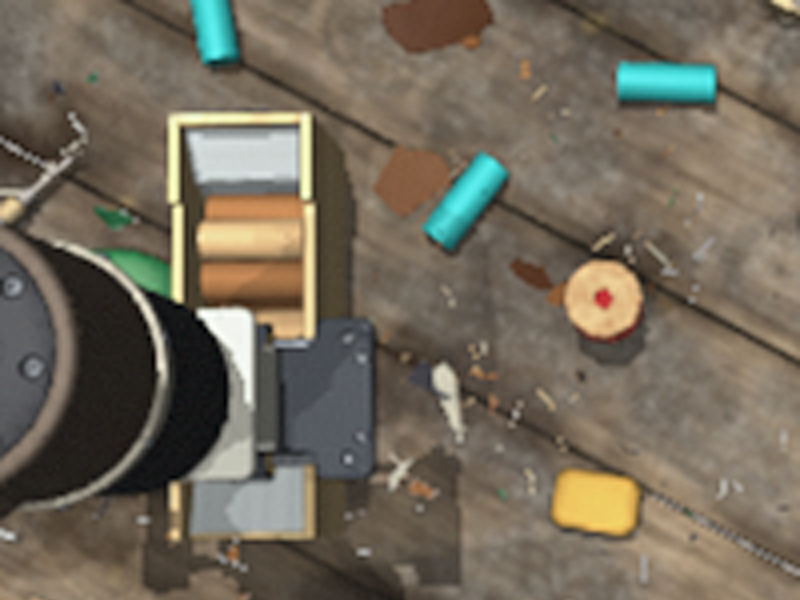

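Emit:
step_arm(
  steps=[
    [[0.06, 0, 0.15], 0],
    [[0.06, 0, 0.15], 0],
    [[0.05, 0, 0.12], 0],
    [[0.0, 0, 0], 0],
  ],
)

```text
time_s: 17.1
tcp_pos: [0.5703, 0.1942, 0.1428]
eef_rot: [-0.5, 89.9, 1.0]
contact_force: [-0.5, 0.3, 8.9]
gripper_width: 0.0151
```

```bash
python3 look.py a11 top scene wrist
```

```text
t 17.1 bin [0.0003 0.0003 0.1428] yaw 1.47 w 0.0151 F [-0.5  0.3  8.9] M [-0.01  0.23  0.02]
```

View pics/a11_top.png

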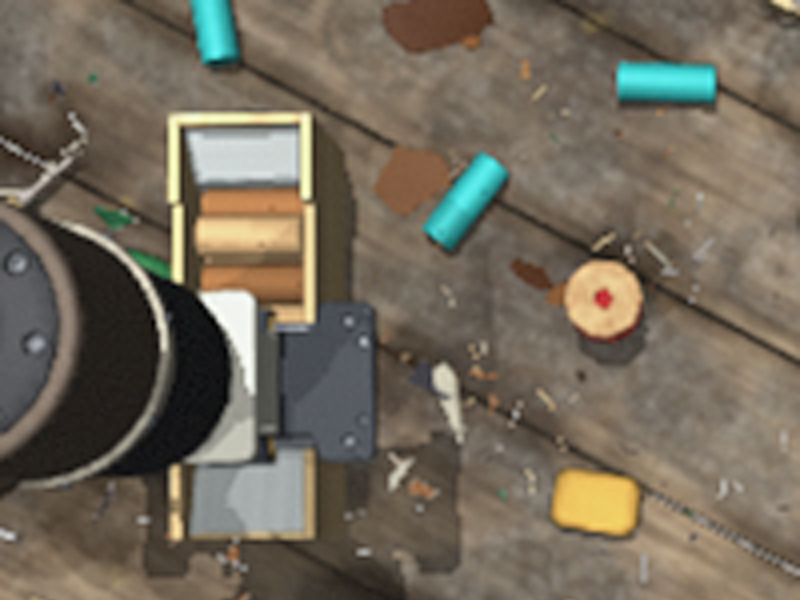

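View pics/a11_scene.png

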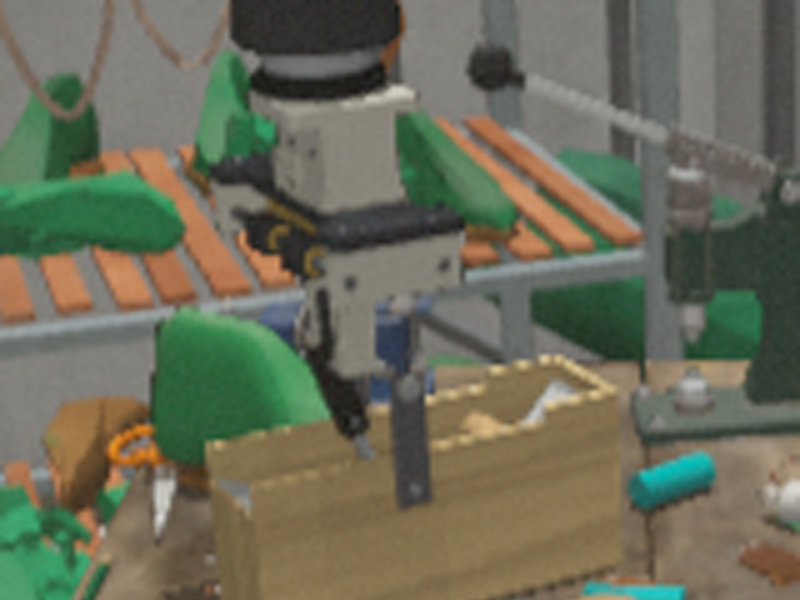

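View pics/a11_wrist.png

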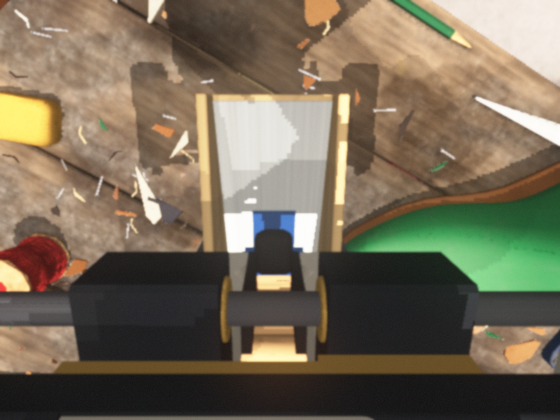

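Emit:
step_arm(
  steps=[
    [[0.04, 0, 0.1], 0],
    [[0.01, 0, 0.04], 0],
    [[0.0, 0, 0], 0],
  ],
)

```text
time_s: 17.5
tcp_pos: [0.5729, 0.1942, 0.1419]
eef_rot: [3.8, 89.9, 5.2]
contact_force: [-1.9, -0.6, 9.2]
gripper_width: 0.0145
```

```bash
python3 look.py a12 scene
python3 - <<'E'
import cv2
im=cv2.imread('pics/a12_scene.png')[280:520,240:540]
cv2.imwrite('pics/a12s.png',cv2.resize(im,None,fx=2.5,fy=2.5,interpolation=cv2.INTER_CUBIC))
E
```

```text
t 17.5 bin [0.0029 0.0003 0.1419] yaw 1.47 w 0.0145 F [-1.9 -0.6  9.2] M [-0.07  0.56  0.04]
```

View pics/a12s.png

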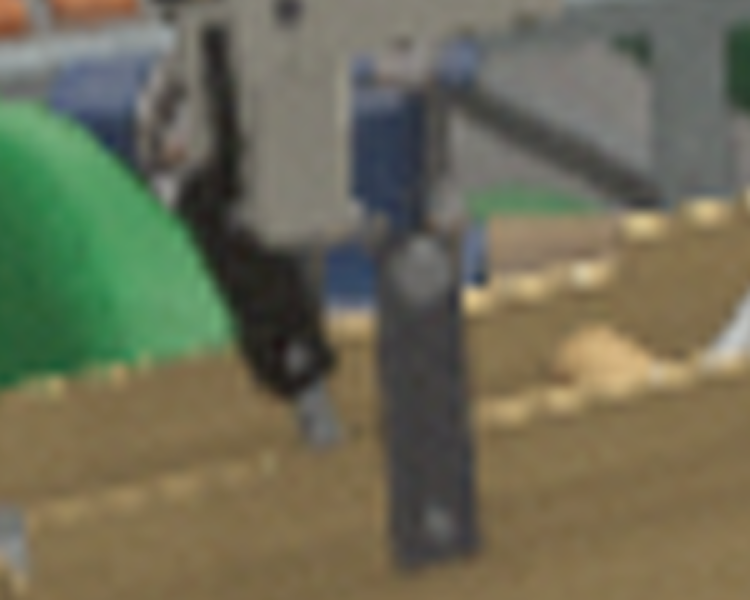

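Emit:
step_arm(
  steps=[
    [[-0.08, 0, -0.08], 0],
    [[-0.08, 0, -0.2], 0],
    [[-0.12, 0, -0.3], 0],
    [[-0.12, 0, -0.3], 0],
    [[-0.12, 0, -0.3], 0],
    [[-0.12, 0, -0.3], 0],
    [[-0.12, 0, -0.3], 0],
    [[-0.12, 0, -0.3], 0],
    [[-0.08, 0, -0.2], 0],
    [[0, 0, 0], 0],
  ],
  grip_force=55,
)

```text
time_s: 18.38
tcp_pos: [0.526, 0.193, 0.1608]
eef_rot: [43.6, 90.0, 45.0]
contact_force: [0.2, -0.8, 2.3]
gripper_width: 0.0151
```

```bash
python3 look.py a13 top wrist scene
```

```text
t 18.3833 bin [-0.044   0.0002  0.1608] yaw 1.47 w 0.0151 F [ 0.2 -0.8  2.3] M [-0.09 -0.09 -0.01]
```

View pics/a13_top.png

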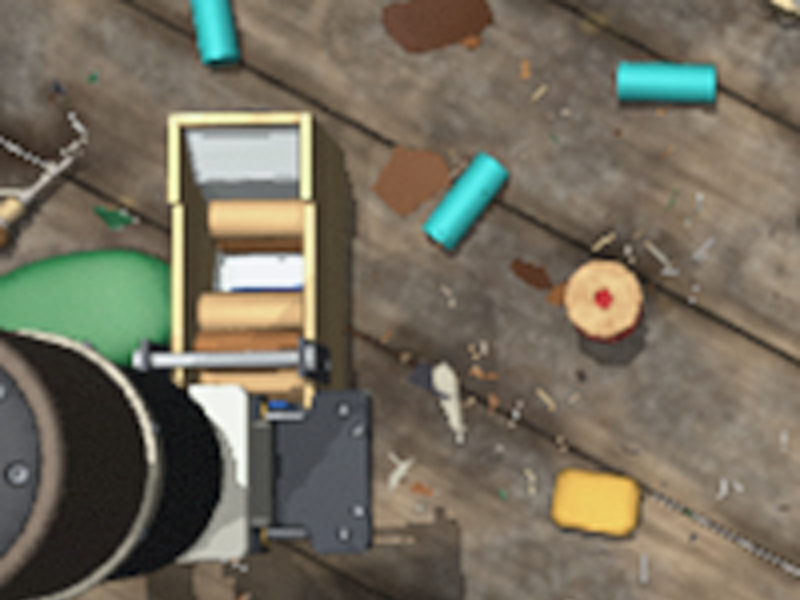

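View pics/a13_scene.png

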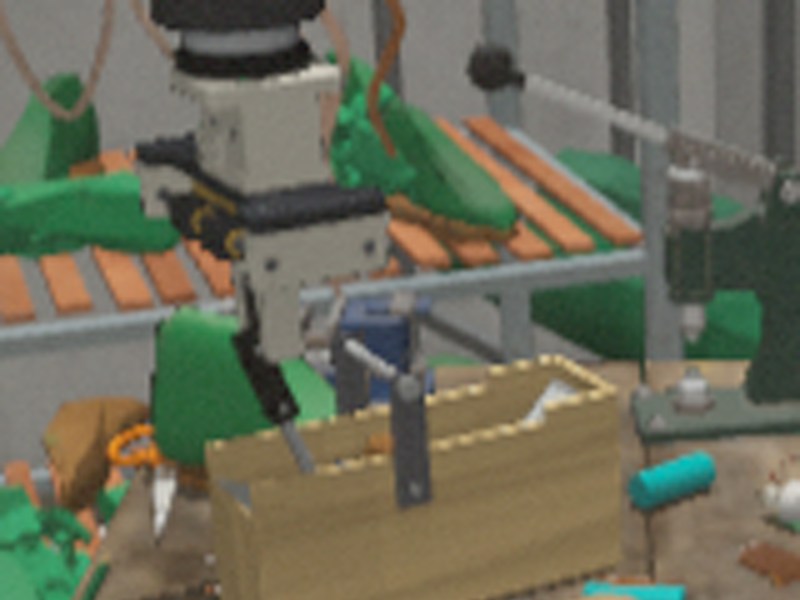

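Emit:
step_arm(
  steps=[
    [[-0.06, 0, -0.15], 0],
    [[-0.12, 0, -0.3], 0],
    [[-0.12, 0, -0.3], 0],
    [[-0.12, 0, -0.3], 0],
    [[-0.12, 0, -0.3], 0],
    [[-0.12, 0, -0.3], 0],
    [[-0.12, 0, -0.3], 0],
    [[-0.12, 0, -0.3], 0],
    [[-0.12, 0, -0.3], 0],
    [[-0.12, 0, -0.3], 0],
    [[-0.12, 0, -0.3], 0],
    [[-0.12, 0, -0.3], 0],
    [[-0.12, 0, -0.3], 0],
    [[-0.06, 0, -0.15], 0],
    [[0, 0, 0], 0],
  ],
)

```text
time_s: 19.78
tcp_pos: [0.4483, 0.1911, 0.1918]
eef_rot: [53.4, 90.0, 54.9]
contact_force: [-0.6, -0.4, -0.9]
gripper_width: 0.0149
```

```bash
python3 look.py a14 top scene
```

```text
t 19.7833 bin [-1.218e-01  1.000e-04  1.918e-01] yaw 1.46 w 0.0149 F [-0.6 -0.4 -0.9] M [ 0.04  0.03 -0.01]
```

View pics/a14_top.png

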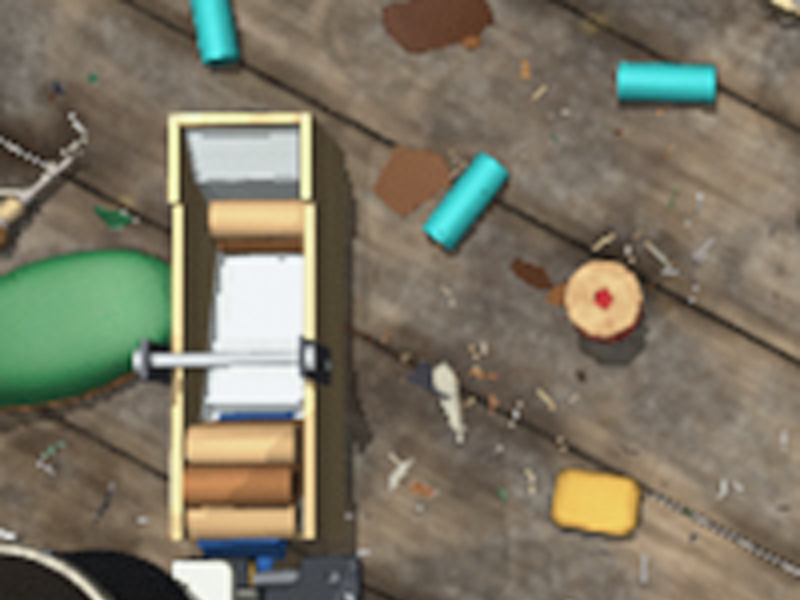

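View pics/a14_scene.png

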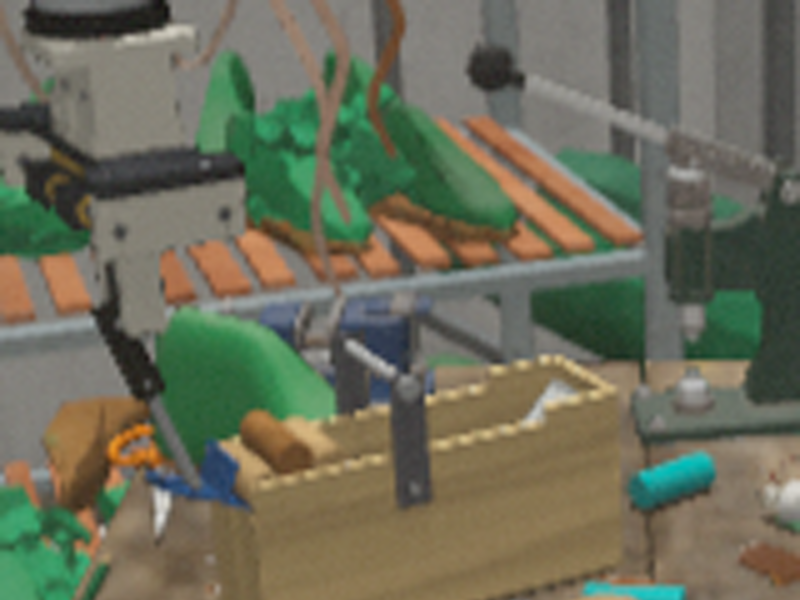

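Emit:
step_arm(
  steps=[
    [[0, 0, 0], 0],
    [[0, 0, 0], 0],
    [[0.05, 0, -0.1], 0],
    [[0.1, 0, -0.1], 0],
    [[0.15, 0, -0.1], 0],
    [[0.15, 0, -0.1], 0],
    [[0.15, 0, -0.1], 0],
    [[0.15, 0, -0.1], 0],
    [[0.1, 0, -0.1], 0],
    [[0, 0, 0], 0],
  ],
  grip_force=15,
)

```text
time_s: 20.72
tcp_pos: [0.4343, 0.1905, 0.1742]
eef_rot: [-166.0, 90.0, -164.6]
contact_force: [-1.9, 0.7, 6.1]
gripper_width: 0.0156
```

```bash
python3 look.py a15 top scene wrist
```

```text
t 20.7167 bin [-0.1358 -0.      0.1742] yaw 1.45 w 0.0156 F [-1.9  0.7  6.1] M [0.11 0.64 0.01]
```

View pics/a15_top.png

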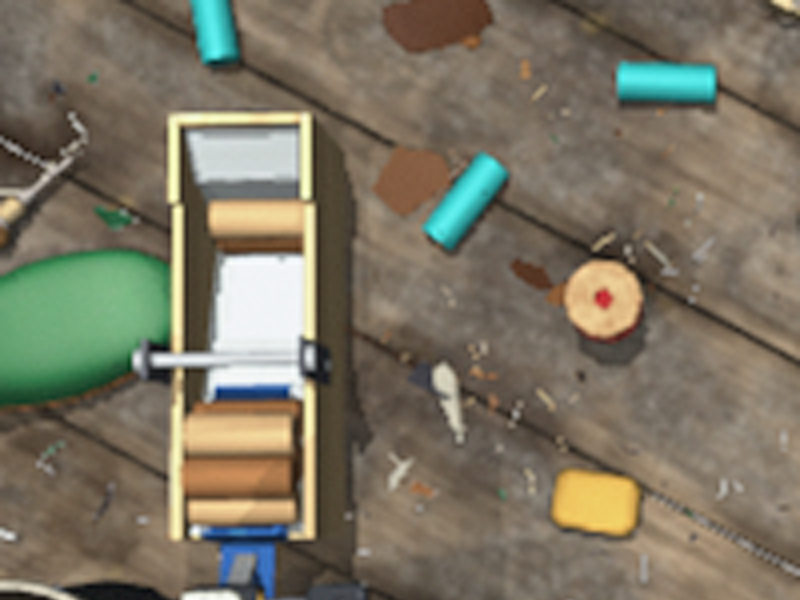

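View pics/a15_scene.png

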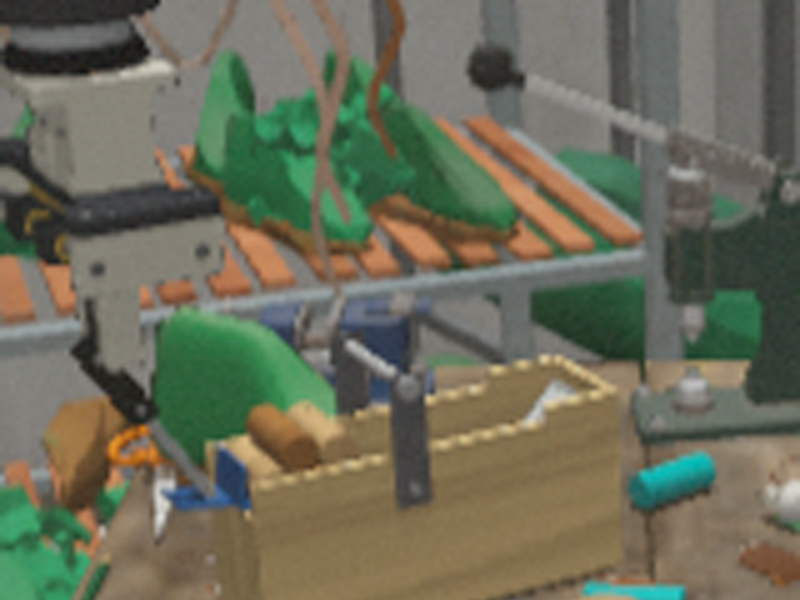

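View pics/a15_wrist.png

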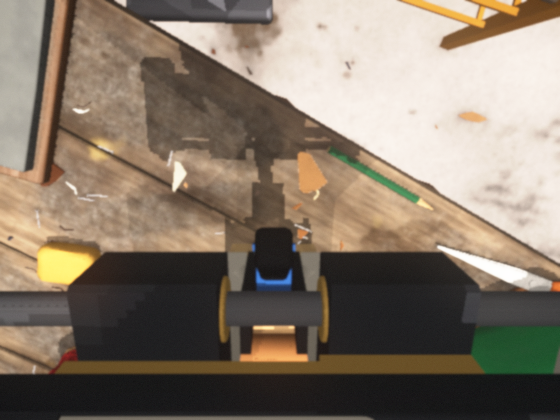

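Run:
```python
import cv2
im=cv2.imread('pics/a15_scene.png')[300:540,60:360]
cv2.imwrite('pics/a15s.png',cv2.resize(im,None,fx=2.5,fy=2.5,interpolation=cv2.INTER_CUBIC))
```

```text
(no output)
```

View pics/a15s.png

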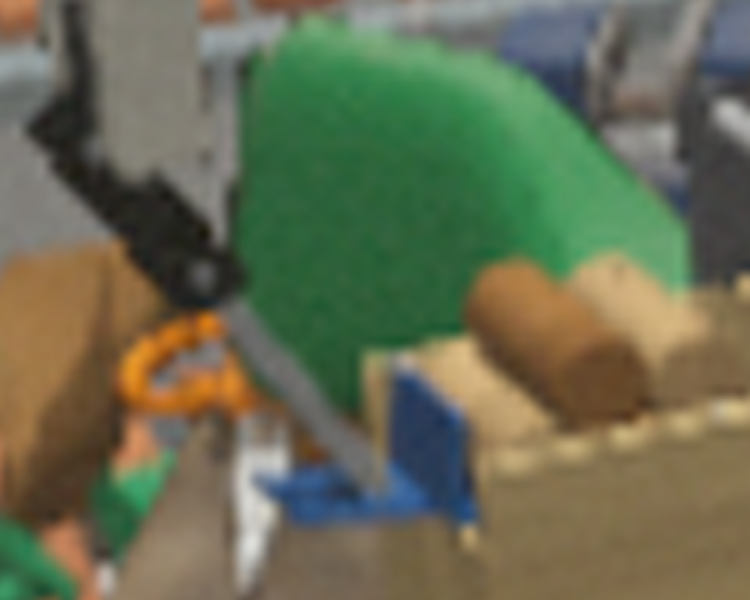

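```bash
cat > tilt.py <<'E'
from plant import *
from h import *
ms=camera_model('scene')
c=lambda x,y: sc(60+x/2.5,300+y/2.5)
def ang(n,a,b,y):
    p,q=onbin(ms,c(*a),y),onbin(ms,c(*b),y); d=p-q; print(n,p.round(4),q.round(4),np.degrees(np.arctan2(-d[0],d[2])).round(1))
E
python3 - <<'E'
from tilt import *
ang('neck',(232,300),(374,490),0)
ang('gripback',(40,135),(175,302),-.008)
print('heel far/near',onbin(ms,c(255,480),.0155),onbin(ms,c(290,520),-.0155))
print('rim far/near',onbin(ms,c(395,355),.022),onbin(ms,c(467,413),-.022))
print('heel front right at bw',onbin(ms,c(430,512),-.0155))
E
```

```text
neck [-0.1187 -0.      0.1468] [-0.0909 -0.      0.0936] 27.7
gripback [-0.159  -0.008   0.1965] [-0.134  -0.008   0.1521] 29.4
heel far/near [-0.11391368  0.0155      0.09607162] [-0.11621191 -0.0155      0.09757533]
rim far/near [-0.0750504   0.022       0.11658417] [-0.0740734  -0.022       0.11654494]
heel front right at bw [-0.08318873 -0.0155      0.09175443]
```

Emit:
step_arm(
  steps=[
    [[0.1, 0, -0.1], 0],
    [[0.12, 0, -0.1], 0],
    [[0.12, 0, -0.1], 0],
    [[0.09, 0, 0], 0],
    [[0, 0, 0], 0],
  ],
)

```text
time_s: 21.28
tcp_pos: [0.4279, 0.1903, 0.1657]
eef_rot: [-165.4, 89.9, -163.9]
contact_force: [-5.6, -0.2, 8.9]
gripper_width: 0.0157
```

```bash
python3 look.py a16 scene;python3 - <<'E'
import cv2
im=cv2.imread('pics/a16_scene.png')[300:540,60:360]
cv2.imwrite('pics/a16s.png',cv2.resize(im,None,fx=2.5,fy=2.5,interpolation=cv2.INTER_CUBIC))
E
```

```text
t 21.2833 bin [-1.421e-01 -1.000e-04  1.657e-01] yaw 1.45 w 0.0157 F [-5.6 -0.2  8.9] M [-0.03  1.86 -0.09]
```

View pics/a16s.png

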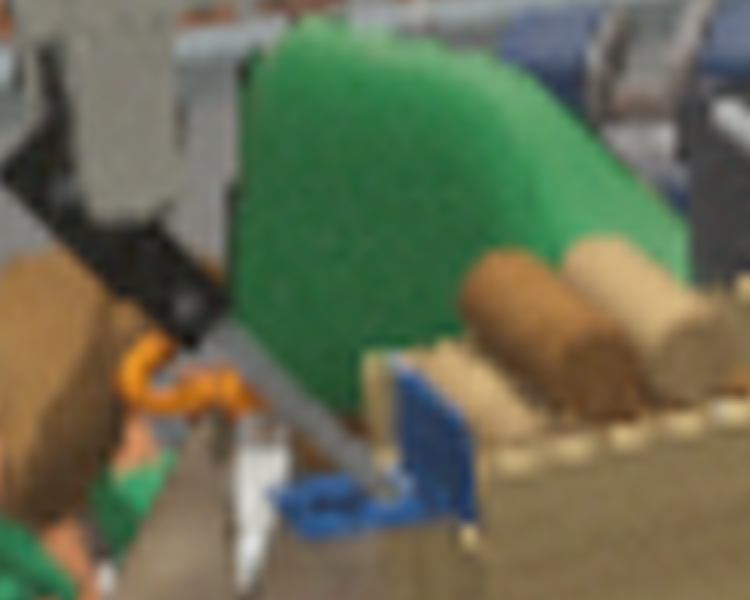

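Run:
```python
from tilt import *
ang('neck',(215,335),(378,495),0)
ang('neck',(228,325),(385,480),0)
ang('gripback',(10,185),(180,345),-.008)
print('heel far/near',onbin(ms,c(272,492),.0155),onbin(ms,c(298,535),-.0155))
print('rim far/near',onbin(ms,c(393,357),.022),onbin(ms,c(472,425),-.022))
ang('bw near edge',(472,425),(472,520),-.022)
```

```text
neck [-0.1236 -0.      0.1393] [-0.09   -0.      0.0922] 35.4
neck [-0.1203 -0.      0.1411] [-0.088  -0.      0.0955] 35.4
gripback [-0.167  -0.008   0.1865] [-0.1342 -0.008   0.1418] 36.3
heel far/near [-0.11025489  0.0155      0.09218867] [-0.11477839 -0.0155      0.09351239]
rim far/near [-0.07558654  0.022       0.11619761] [-0.0731896  -0.022       0.11337864]
bw near edge [-0.0732 -0.022   0.1134] [-0.0756 -0.022   0.0903] -5.9
```

Emit:
step_arm(
  steps=[
    [[0.1, 0, -0.1], 0],
    [[0.1, 0, -0.1], 0],
    [[0.08, 0, -0.1], 0],
    [[0, 0, 0], 0],
  ],
)

```text
time_s: 21.67
tcp_pos: [0.4218, 0.1901, 0.1599]
eef_rot: [-164.4, 89.9, -163.0]
contact_force: [-5.2, 0.2, 6.8]
gripper_width: 0.0158
```

```bash
python3 look.py a17 scene;python3 - <<'E'
import cv2
im=cv2.imread('pics/a17_scene.png')[300:540,60:360]
cv2.imwrite('pics/a17s.png',cv2.resize(im,None,fx=2.5,fy=2.5,interpolation=cv2.INTER_CUBIC))
E
```

```text
t 21.6667 bin [-0.1483 -0.0002  0.1599] yaw 1.44 w 0.0158 F [-5.2  0.2  6.8] M [0.06 1.77 0.01]
```

View pics/a17s.png

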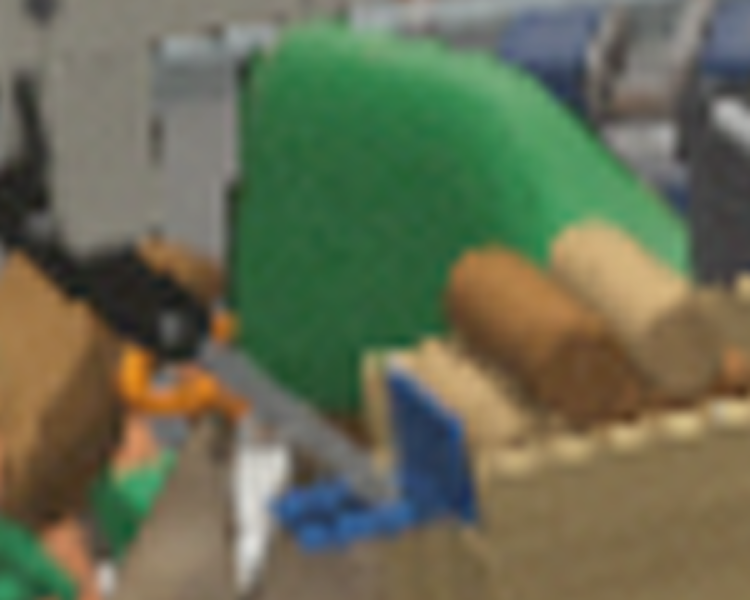

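Run:
```python
from tilt import *
ang('neck',(200,352),(370,498),0)
ang('neck',(222,342),(385,478),0)
ang('gripback',(15,235),(155,352),-.008)
print('heel far/near',onbin(ms,c(273,500),.0155),onbin(ms,c(305,548),-.0155))
print('rim far/near',onbin(ms,c(385,360),.022),onbin(ms,c(464,428),-.022))
ang('bw near edge',(464,428),(472,522),-.022)
```

```text
neck [-0.1275 -0.      0.1361] [-0.092   0.      0.0919] 38.8
neck [-0.1222 -0.      0.1373] [-0.0879 -0.      0.0959] 39.6
gripback [-0.1674 -0.008   0.175 ] [-0.14   -0.008   0.1414] 39.3
heel far/near [-0.1102488   0.0155      0.09016349] [-0.11351638 -0.0155      0.08997568]
rim far/near [-0.07759573  0.022       0.11588346] [-0.07516012 -0.022       0.11308429]
bw near edge [-0.0752 -0.022   0.1131] [-0.0756 -0.022   0.0898] -1.2
```

Emit:
step_arm(
  steps=[
    [[0.06, 0, -0.05], 0],
    [[0, 0, 0], 0],
  ],
)

```text
time_s: 21.88
tcp_pos: [0.4208, 0.19, 0.1588]
eef_rot: [-163.0, 89.9, -161.6]
contact_force: [-6.4, 0.6, 7.7]
gripper_width: 0.0157
```

Emit:
step_arm(
  steps=[
    [[0, 0, 0], 0],
    [[0, 0, 0], 0],
    [[0, 0, 0], 0],
    [[-0.1, 0, 0], 0],
    [[-0.2, 0, 0.1], 0],
    [[-0.2, 0, 0.1], 0],
    [[-0.1, 0, 0.1], 0],
    [[0, 0, 0], 0],
    [[0, 0, 0], 0],
  ],
  grip_force=60,
)

```text
time_s: 22.63
tcp_pos: [0.4278, 0.1904, 0.1707]
eef_rot: [-157.9, 90.0, -156.5]
contact_force: [-0.1, 1.4, -2.0]
gripper_width: 0.0147
```

```bash
python3 look.py a18 scene top;python3 - <<'E'
import cv2
im=cv2.imread('pics/a18_scene.png')[280:520,60:360]
cv2.imwrite('pics/a18s.png',cv2.resize(im,None,fx=2.5,fy=2.5,interpolation=cv2.INTER_CUBIC))
E
```

```text
t 22.6333 bin [-0.1422 -0.      0.1707] yaw 1.41 w 0.0147 F [-0.1  1.4 -2. ] M [0.04 0.06 0.03]
```

View pics/a18s.png

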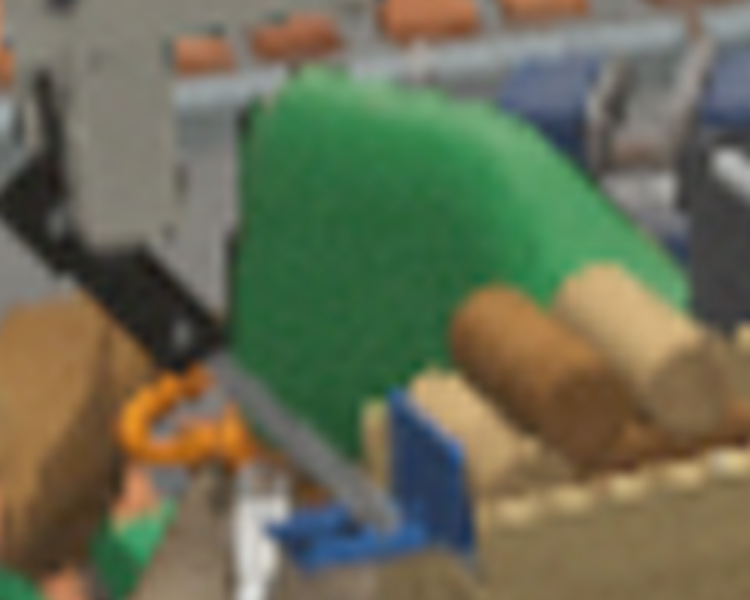

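View pics/a18_top.png

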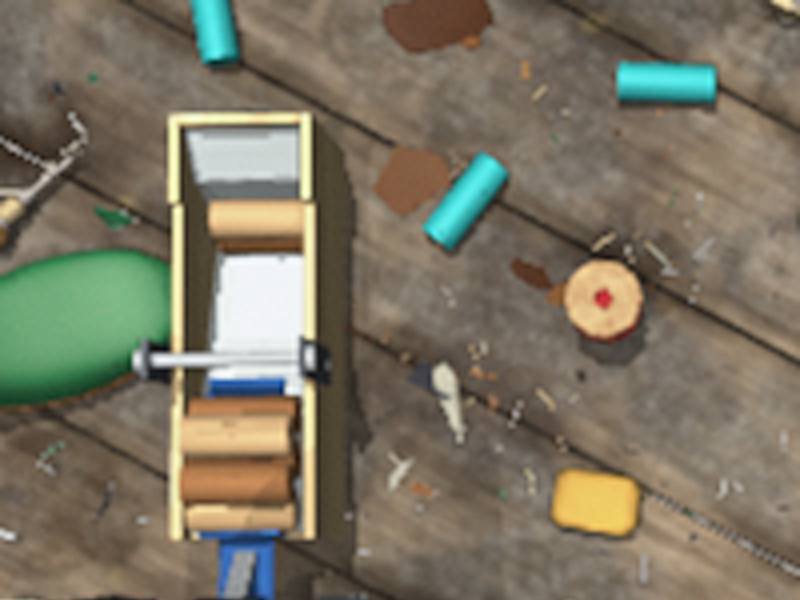

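```bash
sed -i 's/300+y/YO+y/; s/^ms=/YO=300\nms=/' tilt.py
python3 - <<'E'
import tilt; tilt.YO=280
from tilt import *
ang('neck',(205,368),(378,528),0)
ang('neck',(235,350),(400,508),0)
ang('gripback',(5,225),(170,362),-.008)
print('heel far/near',onbin(ms,c(265,527),.0155),onbin(ms,c(300,570),-.0155))
print('rim far/near',onbin(ms,c(392,388),.022),onbin(ms,c(463,447),-.022))
ang('bw near edge',(463,447),(472,552),-.022)
E
```

```text
neck [-0.1254 -0.      0.1438] [-0.0896 -0.      0.0963] 37.0
neck [-0.118   0.      0.1466] [-0.0838 -0.      0.1   ] 36.3
gripback [-0.1678 -0.008   0.189 ] [-0.1355 -0.008   0.15  ] 39.7
heel far/near [-0.11147397  0.0155      0.09625991] [-0.11389807 -0.0155      0.09702673]
rim far/near [-0.07531868  0.022       0.12092513] [-0.07461833 -0.022       0.12061262]
bw near edge [-0.0746 -0.022   0.1206] [-0.0751 -0.022   0.0947] -1.1
```

Emit:
step_arm(
  steps=[
    [[0.1, 0, -0.1], 0],
    [[0.2, 0, -0.1], 0],
    [[0.2, 0, -0.1], 0],
    [[0.15, 0, -0.1], 0],
    [[0.1, 0, -0.07], 0],
    [[0, 0, 0], 0],
  ],
  grip_force=20,
)

```text
time_s: 23.23
tcp_pos: [0.417, 0.1899, 0.1559]
eef_rot: [-167.6, 89.9, -166.1]
contact_force: [-8.8, 0.5, 10.0]
gripper_width: 0.0154
```

Emit:
step_arm(
  steps=[
    [[0, 0, 0], 0],
    [[0, 0, 0], 0],
    [[0, 0, 0], 0],
    [[-0.1, 0, 0], 0],
    [[-0.2, 0, 0.1], 0],
    [[-0.2, 0, 0.1], 0],
    [[-0.2, 0, 0.1], 0],
    [[-0.2, 0, 0.1], 0],
    [[0, 0, 0], 0],
    [[0, 0, 0], 0],
  ],
  grip_force=60,
)

```text
time_s: 24.07
tcp_pos: [0.4266, 0.1905, 0.1739]
eef_rot: [74.0, 90.0, 75.4]
contact_force: [-0.2, -0.5, -3.1]
gripper_width: 0.0146
```

```bash
python3 look.py a19 scene;python3 - <<'E'
import cv2
im=cv2.imread('pics/a19_scene.png')[280:520,60:360]
cv2.imwrite('pics/a19s.png',cv2.resize(im,None,fx=2.5,fy=2.5,interpolation=cv2.INTER_CUBIC))
E
```

```text
t 24.0667 bin [-1.434e-01  1.000e-04  1.739e-01] yaw 1.42 w 0.0146 F [-0.2 -0.5 -3.1] M [0.02 0.06 0.01]
```

View pics/a19s.png

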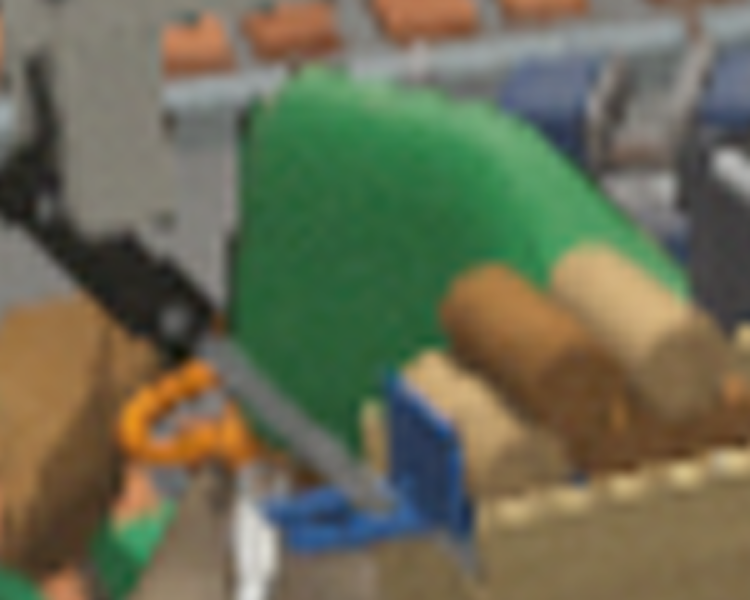

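Run:
```python
import tilt; tilt.YO=280
from tilt import *
ang('neck',(200,352),(375,508),0)
ang('neck',(225,335),(395,490),0)
ang('gripback',(15,212),(150,340),-.008)
ang('gripfront',(130,232),(210,315),-.008)
print('heel far/near',onbin(ms,c(262,510),.0155),onbin(ms,c(298,552),-.0155))
print('rim far/near',onbin(ms,c(385,370),.022),onbin(ms,c(458,435),-.022))
ang('bw near edge',(458,435),(466,535),-.022)
```

```text
neck [-0.1261 -0.      0.1479] [-0.0898 -0.      0.1014] 38.0
neck [-0.1199 -0.      0.1506] [-0.0845 -0.      0.1047] 37.6
gripback [-0.1652 -0.008   0.1915] [-0.1393 -0.008   0.1561] 36.3
gripfront [-0.1406 -0.008   0.1819] [-0.1251 -0.008   0.159 ] 34.3
heel far/near [-0.11169102  0.0155      0.10058987] [-0.11386167 -0.0155      0.10147598]
rim far/near [-0.07652131  0.022       0.12570686] [-0.07549783 -0.022       0.12376075]
bw near edge [-0.0755 -0.022   0.1238] [-0.0761 -0.022   0.0991] -1.5
```

Emit:
step_arm(
  steps=[
    [[0.2, 0, -0.1], 0],
    [[0.25, 0, -0.12], 0],
    [[0.25, 0, -0.12], 0],
    [[0.2, 0, -0.12], 0],
    [[0.13, 0, -0.1], 0],
    [[0, 0, 0], 0],
  ],
  grip_force=25,
)

```text
time_s: 24.62
tcp_pos: [0.414, 0.1898, 0.1528]
eef_rot: [-157.2, 89.9, -155.8]
contact_force: [-5.4, 0.0, 6.9]
gripper_width: 0.0155
```

Emit:
step_arm(
  steps=[
    [[0, 0, 0], 0],
    [[0, 0, 0], 0],
    [[0, 0, 0], 0],
    [[-0.1, 0, 0], 0],
    [[-0.2, 0, 0.1], 0],
    [[-0.2, 0, 0.1], 0],
    [[-0.2, 0, 0.1], 0],
    [[-0.2, 0, 0.1], 0],
    [[0, 0, 0], 0],
    [[0, 0, 0], 0],
  ],
  grip_force=60,
)

```text
time_s: 25.45
tcp_pos: [0.4234, 0.1904, 0.1713]
eef_rot: [89.8, 90.0, 91.2]
contact_force: [-0.9, -0.1, -2.9]
gripper_width: 0.0146
```

```bash
python3 look.py a20 scene;python3 - <<'E'
import cv2
im=cv2.imread('pics/a20_scene.png')[280:520,60:360]
cv2.imwrite('pics/a20s.png',cv2.resize(im,None,fx=2.5,fy=2.5,interpolation=cv2.INTER_CUBIC))
E
```

```text
t 25.45 bin [-1.467e-01  1.000e-04  1.713e-01] yaw 1.41 w 0.0146 F [-0.9 -0.1 -2.9] M [ 0.1   0.12 -0.03]
```

View pics/a20s.png

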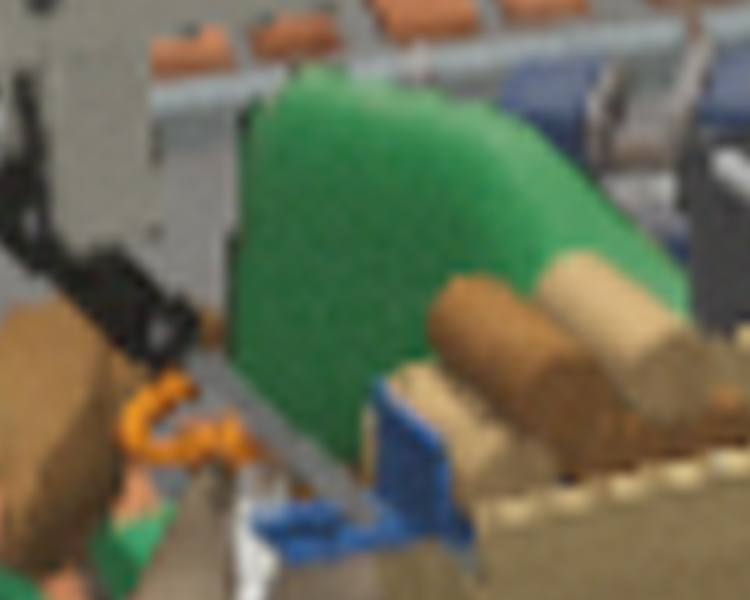

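Run:
```python
import tilt; tilt.YO=280
from tilt import *
ang('neck',(190,365),(360,518),0)
ang('neck',(215,350),(380,500),0)
ang('gripback',(30,265),(150,365),-.008)
print('heel far/near',onbin(ms,c(250,520),.0155),onbin(ms,c(285,562),-.0155))
print('rim far/near',onbin(ms,c(373,380),.022),onbin(ms,c(444,445),-.022))
ang('bw near edge',(444,445),(452,545),-.022)
ang('dowel',(444,445),(452,545),-.022)
```

```text
neck [-0.1287 -0.      0.1453] [-0.0936 -0.      0.0998] 37.7
neck [-0.1226 -0.      0.1476] [-0.0884 -0.      0.1031] 37.6
gripback [-0.1636 -0.008   0.1788] [-0.14   -0.008   0.1503] 39.5
heel far/near [-0.11479902  0.0155      0.09879443] [-0.11714364 -0.0155      0.0997763 ]
rim far/near [-0.079672    0.022       0.12388231] [-0.07904846 -0.022       0.12209741]
bw near edge [-0.079  -0.022   0.1221] [-0.0797 -0.022   0.0975] -1.5
dowel [-0.079  -0.022   0.1221] [-0.0797 -0.022   0.0975] -1.5
```

Run:
```python
import cv2
im=cv2.imread('pics/a1_scene.png')[280:520,60:360]
cv2.imwrite('pics/a1s.png',cv2.resize(im,None,fx=2.5,fy=2.5,interpolation=cv2.INTER_CUBIC))
```

```text
(no output)
```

View pics/a1s.png

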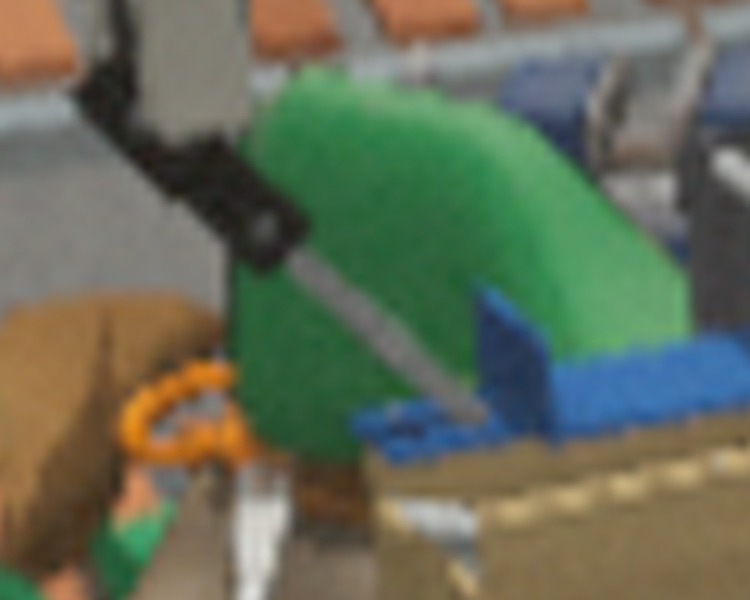

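Run:
```python
import tilt; tilt.YO=280
from tilt import *
ang('neck',(285,265),(462,418),0)
ang('neck',(308,248),(485,405),0)
print('heel far/near',onbin(ms,c(353,417),.0155),onbin(ms,c(390,462),-.0155))
print('rim far/near',onbin(ms,c(480,287),.022),onbin(ms,c(548,350),-.022))
ang('bw near edge',(548,350),(548,440),-.022)
```

```text
neck [-0.1042 -0.      0.1642] [-0.0666 -0.      0.1187] 39.6
neck [-0.0984 -0.      0.1671] [-0.0608 -0.      0.1207] 39.1
heel far/near [-0.08754927  0.0155      0.1184637 ] [-0.09001428 -0.0155      0.11819427]
rim far/near [-0.05136616  0.022       0.14115695] [-0.05205989 -0.022       0.13948576]
bw near edge [-0.0521 -0.022   0.1395] [-0.0542 -0.022   0.1178] -5.6
```

Emit:
step_arm(
  steps=[
    [[0.2, 0, 0], 0],
    [[0.2, 0, 0.1], 0],
    [[0, 0, 0.2], 0],
    [[0, 0, 0.3], 0],
    [[0, 0, 0.4], 0],
    [[0, 0, 0.5], 0],
    [[0, 0, 0.5], 0],
    [[0, 0, 0.5], 0],
    [[0, 0, 0.5], 0],
    [[0, 0, 0.5], 0],
    [[0, 0, 0.5], 0],
    [[0, 0, 0.5], 0],
    [[0, 0, 0.4], 0],
    [[0, 0, 0.3], 0],
    [[0, 0, 0.25], 0],
    [[0, 0, 0.1], 0],
    [[0, 0, 0], 0],
  ],
)

```text
time_s: 26.92
tcp_pos: [0.5344, 0.1932, 0.1632]
eef_rot: [-150.7, 90.0, -149.3]
contact_force: [0.3, 0.5, -2.7]
gripper_width: 0.0148
```

```bash
python3 look.py a21 top scene
```

```text
t 26.9167 bin [-3.560e-02  1.000e-04  1.632e-01] yaw 1.43 w 0.0148 F [ 0.3  0.5 -2.7] M [0.02 0.05 0.06]
```

View pics/a21_scene.png

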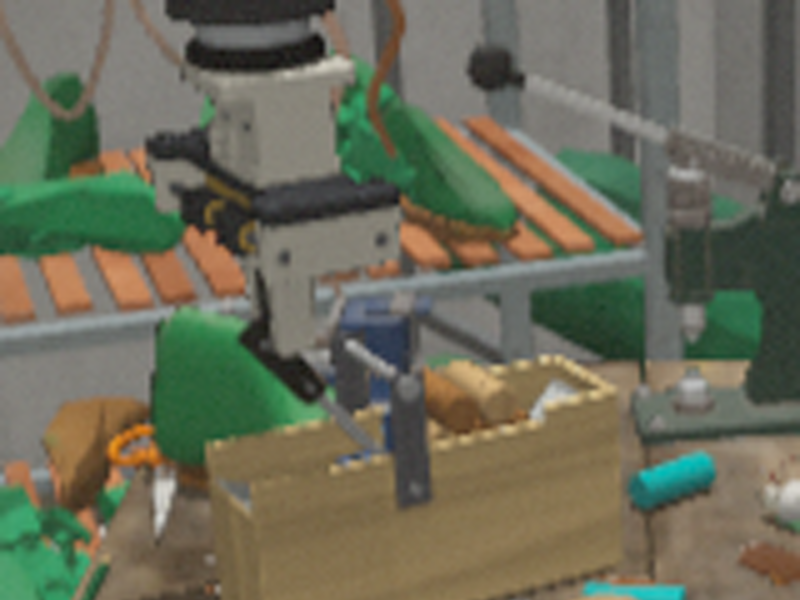

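View pics/a21_top.png

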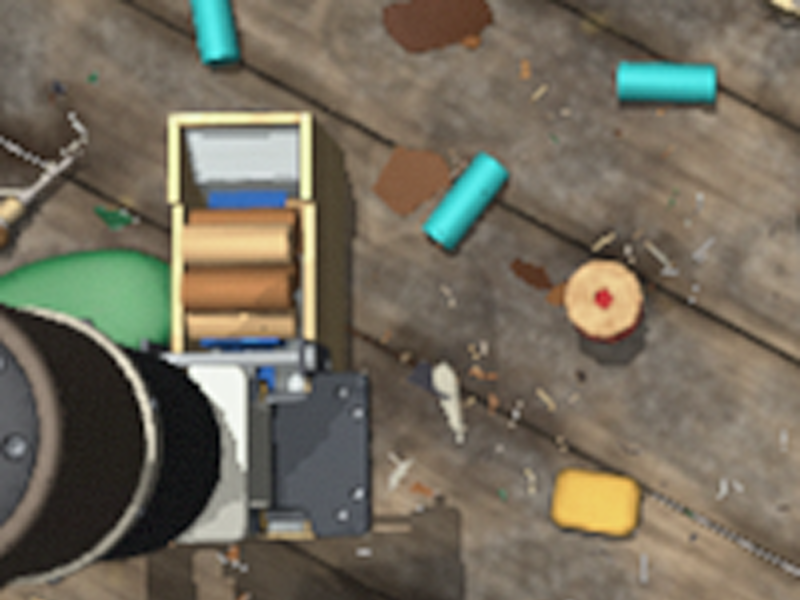

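Run:
```python
from plant import *
from h import *
mt=camera_model('top'); t=lambda X,Y:np.array([100+(X+.5)/4-.5,130+(Y+.5)/4-.5])
for z in (.114,.118): print('rim',wb(onz(mt,t(240,342),z)))
print('nose',wb(onz(mt,t(245,193),.091)),'rod',wb(onz(mt,t(230,354),.154)))
```

```text
rim [ 3.00523696e-02 -7.13529162e-05  1.14000000e-01]
rim [ 0.02973425 -0.0009096   0.118     ]
nose [0.11755497 0.00183124 0.091     ] rod [ 0.02048603 -0.00307873  0.154     ]
```

Emit:
step_arm(
  steps=[
    [[-0.1, 0, 0], 0],
    [[-0.2, 0, 0], 0],
    [[-0.3, 0, 0], 0],
    [[-0.3, 0, 0], 0],
    [[-0.2, 0, 0], 0],
    [[-0.1, 0, 0], 0],
    [[0, 0, 0], 0],
  ],
)

```text
time_s: 27.6
tcp_pos: [0.5345, 0.1935, 0.1882]
eef_rot: [34.3, 89.9, 35.8]
contact_force: [-0.5, -0.1, -2.6]
gripper_width: 0.0143
```

```bash
python3 look.py a22 scene;python3 - <<'E'
import cv2
im=cv2.imread('pics/a22_scene.png')[260:500,280:580]
cv2.imwrite('pics/a22s.png',cv2.resize(im,None,fx=2.5,fy=2.5,interpolation=cv2.INTER_CUBIC))
E
```

```text
t 27.6 bin [-0.0355  0.0004  0.1882] yaw 1.45 w 0.0143 F [-0.5 -0.1 -2.6] M [0.05 0.04 0.06]
```

View pics/a22s.png

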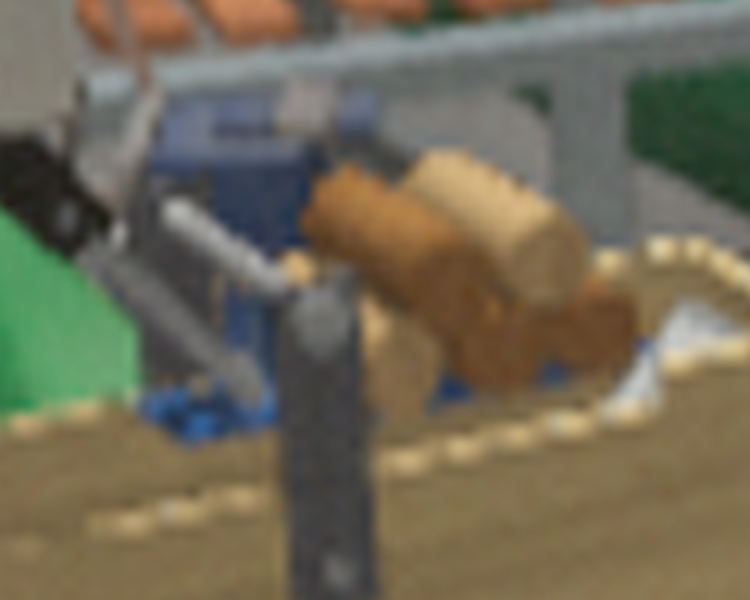

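Run:
```python
from plant import *
from h import *
ms=camera_model('scene')
c=lambda x,y: sc(280+x/2.5,260+y/2.5)
for n,p in [('front end centre',(597,335)),('back light end centre',(402,372)),('top light end c',(550,255)),('top brown',(460,290)),('back light bottom',(402,420)),('front bottom',(600,378))]:
    print(n,onbin(ms,c(*p),-.030).round(4))
print('heel far',onbin(ms,c(140,400),.0155),'near',onbin(ms,c(190,440),-.0155))
print('rod near end',onbin(ms,c(322,312),-.042))
```

```text
front end centre [ 0.0972 -0.03    0.1268]
back light end centre [ 0.0455 -0.03    0.1282]
top light end c [ 0.0859 -0.03    0.1494]
top brown [ 0.0618 -0.03    0.1455]
back light bottom [ 0.0446 -0.03    0.1162]
front bottom [ 0.0974 -0.03    0.1157]
heel far [-0.00302825  0.0155      0.11703876] near [-0.00351942 -0.0155      0.11694752]
rod near end [ 0.0210051  -0.042       0.15195638]
```

Emit:
step_arm(
  steps=[
    [[-0.1, 0, 0], 0],
    [[0, 0, -0.1], 0],
    [[0, 0, -0.2], 0],
    [[0, 0, -0.2], 0],
    [[0, 0, -0.2], 0],
    [[0, 0, -0.2], 0],
    [[0, 0, -0.2], 0],
    [[0, 0, -0.2], 0],
  ],
)

```text
time_s: 28.32
tcp_pos: [0.5077, 0.1926, 0.1893]
eef_rot: [43.2, 90.0, 44.6]
contact_force: [0.1, 0.1, -2.1]
gripper_width: 0.0147
```

```bash
python3 look.py a23 top scene
```

```text
t 28.3167 bin [-0.0623  0.0002  0.1893] yaw 1.45 w 0.0147 F [ 0.1  0.1 -2.1] M [ 0.07 -0.11  0.03]
```

View pics/a23_top.png

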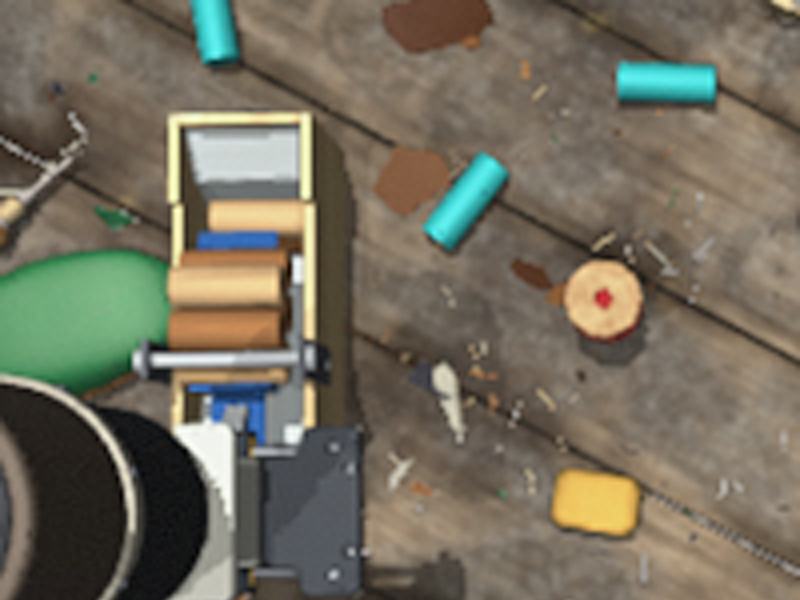

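View pics/a23_scene.png

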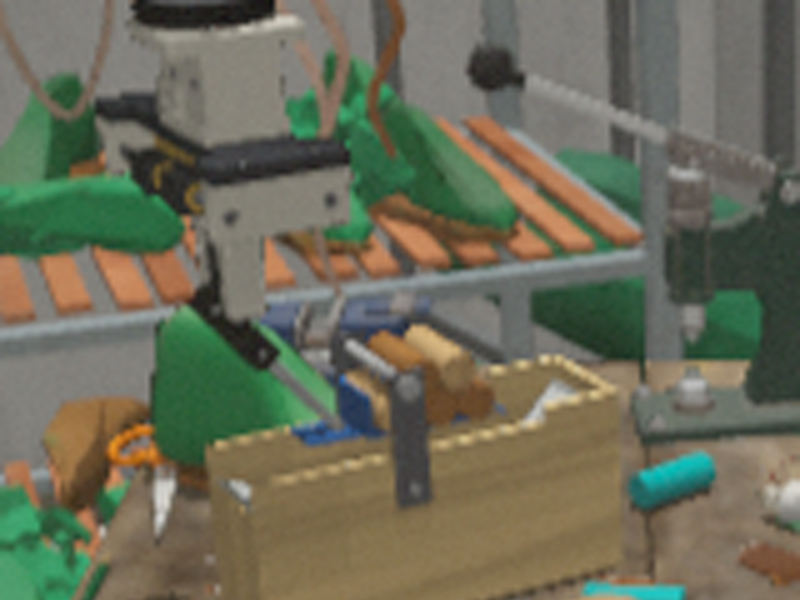

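Emit:
step_arm(
  steps=[
    [[0, 0, -0.15], 0],
    [[0, 0, -0.15], 0],
    [[0, 0, -0.15], 0],
    [[0, 0, -0.15], 0],
    [[0, 0, -0.15], 0],
    [[0, 0, -0.15], 0],
    [[0, 0, -0.15], 0],
    [[0, 0, -0.15], 0],
  ],
)

```text
time_s: 29.08
tcp_pos: [0.4839, 0.192, 0.1893]
eef_rot: [42.3, 90.0, 43.8]
contact_force: [0.5, -0.6, -2.0]
gripper_width: 0.0145
```

```bash
python3 look.py a24 top scene
```

```text
t 29.0833 bin [-0.0861  0.0002  0.1893] yaw 1.45 w 0.0145 F [ 0.5 -0.6 -2. ] M [-0.02 -0.04  0.05]
```

View pics/a24_top.png

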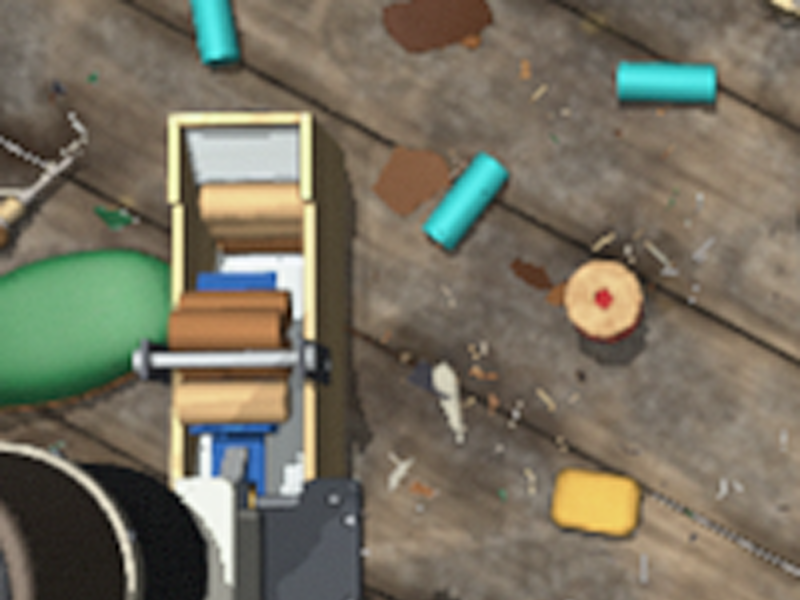

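View pics/a24_scene.png

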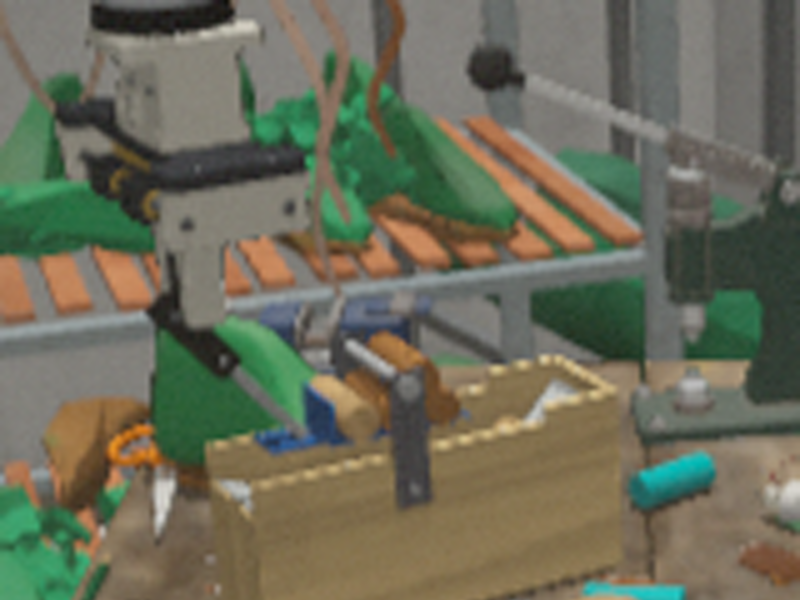

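Striking works: the light top dowel has rolled off into the bin's low end, and the brown one is now against the rod. I'll keep drawing.

Emit:
step_arm(
  steps=[
    [[0, 0, -0.15], 0],
    [[0, 0, -0.15], 0],
    [[0, 0, -0.15], 0],
    [[0, 0, -0.15], 0],
    [[0, 0, -0.15], 0],
    [[0, 0, -0.15], 0],
    [[0, 0, -0.15], 0],
    [[0, 0, -0.15], 0],
    [[0, 0, -0.15], 0],
    [[0, 0, -0.15], 0],
    [[0, 0, -0.15], 0],
    [[0, 0, -0.15], 0],
  ],
)

```text
time_s: 30.18
tcp_pos: [0.4479, 0.1911, 0.1893]
eef_rot: [47.5, 90.0, 49.0]
contact_force: [-0.2, 0.3, -1.6]
gripper_width: 0.0145
```

```bash
python3 look.py a25 top scene
```

```text
t 30.1833 bin [-1.221e-01  1.000e-04  1.893e-01] yaw 1.45 w 0.0145 F [-0.2  0.3 -1.6] M [ 0.05 -0.05 -0.02]
```

View pics/a25_top.png

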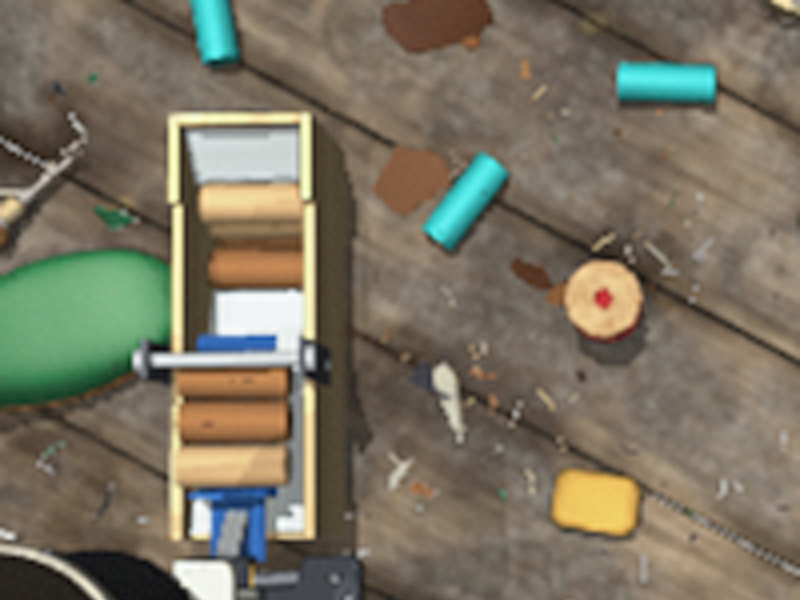

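View pics/a25_scene.png

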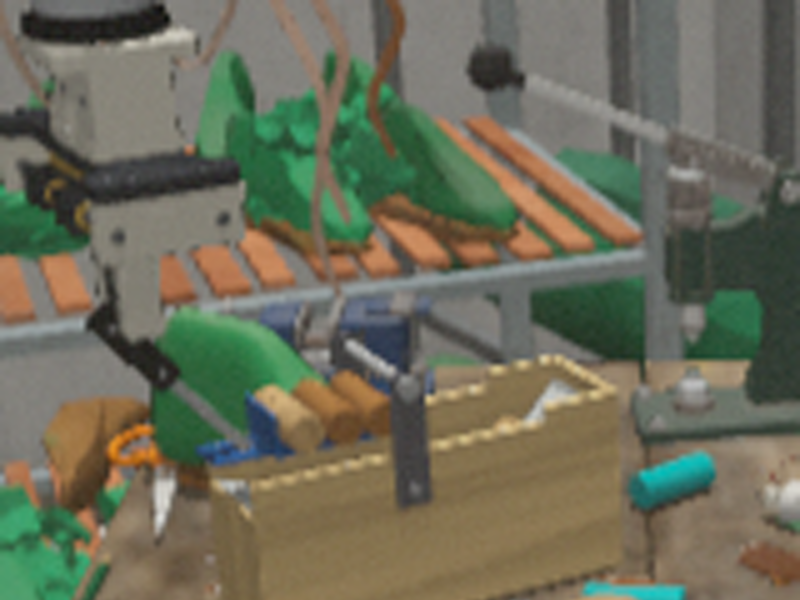

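Emit:
step_arm(
  steps=[
    [[0, 0, -0.2], 0],
    [[0, 0, -0.2], 0],
    [[0, 0, -0.2], 0],
    [[0, 0, -0.2], 0],
    [[0, 0, -0.2], 0],
    [[0, 0, -0.2], 0],
    [[0, 0, -0.2], 0],
    [[0, 0, -0.2], 0],
    [[0, 0, -0.2], 0],
    [[0, 0, -0.1], 0],
    [[-0.1, 0, 0], 0],
    [[-0.2, 0, 0], 0],
    [[-0.3, 0, 0], 0],
    [[-0.4, 0, 0], 0],
    [[-0.4, 0, 0], 0],
    [[-0.4, 0, 0], 0],
    [[-0.3, 0, 0], 0],
    [[-0.2, 0, 0], 0],
    [[-0.1, 0, 0], 0],
    [[0, 0, 0], 0],
  ],
)

```text
time_s: 31.95
tcp_pos: [0.4104, 0.1902, 0.2377]
eef_rot: [44.6, 90.0, 46.1]
contact_force: [-0.3, 0.4, -1.7]
gripper_width: 0.0146
```

```bash
python3 look.py a26
python3 - <<'E'
from plant import *
from h import *
go(get_state(),[.502,-.2075,.237],9)
E
```

```text
t 31.95 bin [-1.597e-01  2.000e-04  2.377e-01] yaw 1.44 w 0.0146 F [-0.3  0.4 -1.7] M [ 0.03 -0.02  0.  ]
tcp [0.4104 0.1902 0.2377] tool y yaw 91.44 z yaw 1.44 xdown [ 0.  0. -1.]
yaw change 7.56 => turn about tool x units -1.26
shift units [  0.028 -19.993   4.08 ]
```

Emit:
step_arm(
  steps=[
    [[0, -0.1, 0.03], 0],
    [[0, -0.2, 0.05], 0],
    [[0, -0.3, 0.08], 0],
    [[0, -0.4, 0.1], 0],
    [[0, -0.5, 0.13], 0],
    [[0, -0.6, 0.15], 0],
    [[0, -0.7, 0.18], 0],
    [[0, -0.8, 0.2], 0],
    [[0, -0.9, 0.23], 0],
    [[0, -0.9, 0.23], 0],
    [[0, -0.9, 0.23], 0],
    [[0, -0.9, 0.23], 0],
    [[0, -0.9, 0.23], 0],
    [[0, -0.9, 0.23], 0],
    [[0, -0.9, 0.23], 0],
    [[0, -0.9, 0.23], 0],
    [[0, -0.9, 0.23], 0],
    [[0, -0.9, 0.23], 0],
    [[0, -0.9, 0.23], 0],
    [[0, -0.9, 0.23], 0],
  ],
)

```text
time_s: 33.62
tcp_pos: [0.4908, -0.098, 0.2372]
eef_rot: [-150.0, 90.0, -148.6]
contact_force: [-0.7, 0.3, -2.7]
gripper_width: 0.0147
```

Emit:
step_arm(
  steps=[
    [[0, -0.9, 0.23], 0],
    [[0, -0.9, 0.23], 0],
    [[0, -0.8, 0.22], 0],
    [[0, -0.7, 0.2], 0],
    [[0, -0.6, 0.2], 0],
    [[0, -0.5, 0.2], 0],
    [[0, -0.4, 0.2], 0],
    [[0, -0.3, 0.2], -0.1],
    [[0, -0.2, 0.15], -0.2],
    [[0, -0.1, 0.1], -0.2],
    [[0, 0, 0], 0],
    [[0, 0, 0], 0],
  ],
)

```text
time_s: 34.62
tcp_pos: [0.5325, -0.2027, 0.2372]
eef_rot: [156.0, 90.0, 160.4]
contact_force: [0.2, -0.0, -1.4]
gripper_width: 0.0147
```

Run:
```python
from plant import *
from h import *
st=get_state(); go(st,[.522,-.204,.1],4.5); print(st['contact_force'],st['time_s'])
for c,r in [('scene',(140,320,180,380)),('top',(150,300,260,440))]:
    im=capture(c); cv2.imwrite(f'pics/b1_{c}.png',im); 
    cv2.imwrite(f'pics/b1_{c}z.png',cv2.resize(im[r[0]:r[1],r[2]:r[3]],None,fx=3.3 if c=='scene' else 4,fy=3.3 if c=='scene' else 4,interpolation=cv2.INTER_CUBIC))
```

```text
tcp [ 0.5325 -0.2027  0.2372] tool y yaw 94.45 z yaw 4.45 xdown [-0.  0. -1.]
yaw change 0.05 => turn about tool x units -0.009
shift units [ 6.858 -0.027 -0.528]
[ 0.22539759 -0.00199369 -1.44103977] 34.6167
```

View pics/b1_scenez.png

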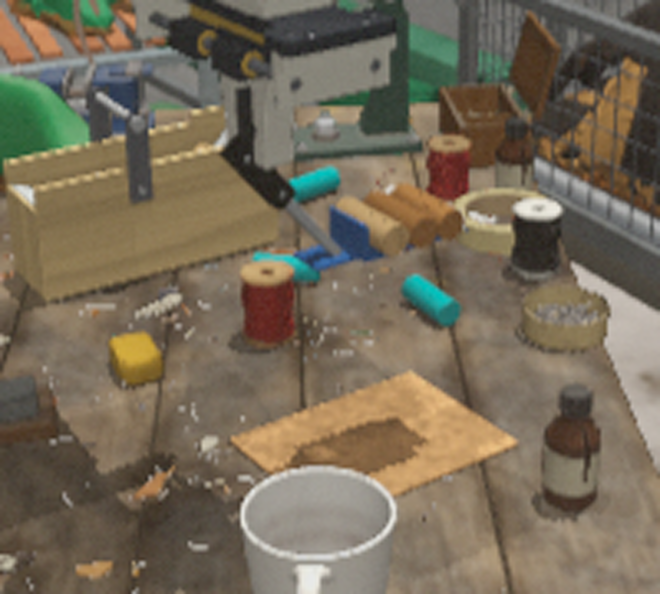

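View pics/b1_topz.png

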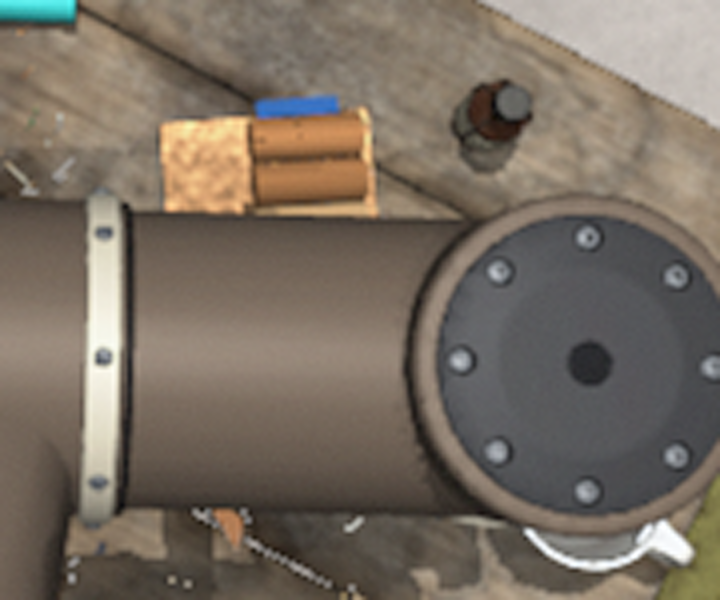

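Run:
```python
from plant import *
from h import *
mt=camera_model('top')
print(onz(mt,(260+298/4,150+97/4),.165))
```

```text
[ 0.68695081 -0.19079943  0.165     ]
```

Emit:
step_arm(
  steps=[
    [[0.1, 0, 0], 0],
    [[0.2, 0, -0.05], 0],
    [[0.3, 0, -0.1], 0],
    [[0.4, 0, -0.1], 0],
    [[0.5, 0, -0.1], 0],
    [[0.5, 0, -0.1], 0],
    [[0.5, 0, -0.05], 0],
    [[0.5, 0, 0], 0],
    [[0.5, 0, 0], 0],
    [[0.5, 0, 0], 0],
    [[0.5, 0, 0], 0],
    [[0.5, 0, 0], 0],
    [[0.5, 0, 0], 0],
    [[0.5, 0, 0], 0],
    [[0.4, 0, 0], 0],
    [[0.3, 0, 0], 0],
    [[0.3, 0, 0], 0],
    [[0.2, 0, 0], 0],
    [[0.1, 0, 0], 0],
    [[0, 0, 0], 0],
  ],
)

```text
time_s: 36.38
tcp_pos: [0.5224, -0.2036, 0.0909]
eef_rot: [173.3, 90.0, 177.7]
contact_force: [1.0, 0.2, -2.1]
gripper_width: 0.0146
```

Run:
```python
from plant import *
from h import *
st=get_state(); go(st,[.522,-.204,.077],4.5); print(st['contact_force'],st['time_s'])
for c,r in [('scene',(190,320,200,380))]:
    im=capture(c); cv2.imwrite(f'pics/b2_{c}.png',im); 
    cv2.imwrite(f'pics/b2_{c}z.png',cv2.resize(im[r[0]:r[1],r[2]:r[3]],None,fx=4.4,fy=4.4,interpolation=cv2.INTER_CUBIC))
```

```text
tcp [ 0.5224 -0.2036  0.0909] tool y yaw 94.44 z yaw 4.44 xdown [-0.  0. -1.]
yaw change 0.06 => turn about tool x units -0.01
shift units [ 0.697 -0.016 -0.02 ]
[ 1.03761299  0.16511983 -2.10560292] 36.3833
```

View pics/b2_scenez.png

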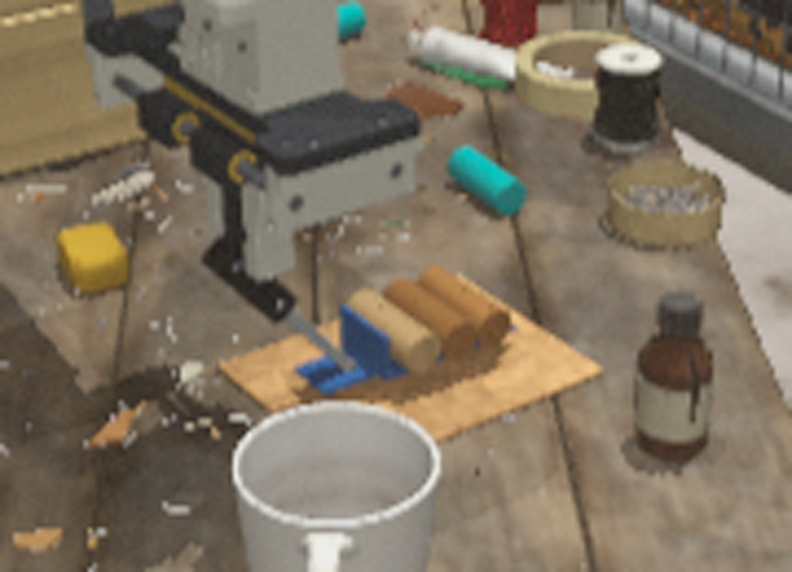

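Emit:
step_arm(
  steps=[
    [[0.1, 0, 0], 0],
    [[0.1, 0, 0], 0],
    [[0.1, 0, 0], 0],
    [[0.1, 0, 0], 0],
    [[0.1, 0, 0], 0],
    [[0, 0, 0], 0],
  ],
)

```text
time_s: 36.93
tcp_pos: [0.5222, -0.2036, 0.0808]
eef_rot: [165.9, 90.0, 170.3]
contact_force: [-0.1, -0.4, -2.0]
gripper_width: 0.0143
```

Emit:
step_arm(
  steps=[
    [[0.05, 0, 0], 0],
    [[0.05, 0, 0], 0],
    [[0, 0, 0], 0],
  ],
)

```text
time_s: 37.18
tcp_pos: [0.5225, -0.2036, 0.0791]
eef_rot: [156.0, 90.0, 160.4]
contact_force: [-0.4, -0.2, -2.1]
gripper_width: 0.0144
```

Emit:
step_arm(
  steps=[
    [[0.05, 0, 0], 0],
    [[0.05, 0, 0], 0],
    [[0, 0, 0], 0],
  ],
)

```text
time_s: 37.43
tcp_pos: [0.5222, -0.2039, 0.0777]
eef_rot: [-142.6, 90.0, -138.2]
contact_force: [-3.0, 0.4, 5.1]
gripper_width: 0.0146
```

Emit:
step_arm(
  steps=[
    [[0.05, 0, 0], 0],
    [[0, 0, 0], 0],
  ],
)

```text
time_s: 37.6
tcp_pos: [0.5218, -0.2041, 0.0775]
eef_rot: [-142.8, 89.9, -138.3]
contact_force: [-6.0, 2.2, 12.1]
gripper_width: 0.0144
```

Emit:
step_arm(
  steps=[
    [[-0.05, 0, 0], 0],
    [[0, 0, 0], 0],
    [[0, 0, 0], 0],
    [[0, 0, 0], 0],
  ],
  grip_force=8,
)

```text
time_s: 37.93
tcp_pos: [0.5227, -0.2038, 0.0776]
eef_rot: [-35.7, 90.0, -31.2]
contact_force: [-1.8, -0.1, 5.3]
gripper_width: 0.016
```

Emit:
step_arm(
  steps=[
    [[0, 0, 0], 0],
    [[0, 0, 0], 0],
    [[0, 0, 0], 0],
    [[0, 0, 0], 0],
    [[0, 0, 0], 0],
    [[0, 0, 0], 0],
    [[0, 0, 0], 0],
    [[0, 0, 0], 0],
  ],
  fingers=0,
)

```text
time_s: 38.6
tcp_pos: [0.5225, -0.2036, 0.0772]
eef_rot: [-179.8, 90.0, -175.4]
contact_force: [0.2, 0.0, 0.4]
gripper_width: 0.0634
```

Run:
```python
from plant import *
from h import *
st=get_state(); print(st['contact_force'],st['time_s'],st['gripper_width'],st['tcp_pos'])
for c,r in [('scene',(190,320,200,380))]:
    im=capture(c); cv2.imwrite(f'pics/b3_{c}z.png',cv2.resize(im[r[0]:r[1],r[2]:r[3]],None,fx=4.4,fy=4.4,interpolation=cv2.INTER_CUBIC))
```

```text
[0.1598037  0.00667803 0.40432065] 38.6 0.06338953757480881 [ 0.52252    -0.20363146  0.07721372]
```

View pics/b3_scenez.png

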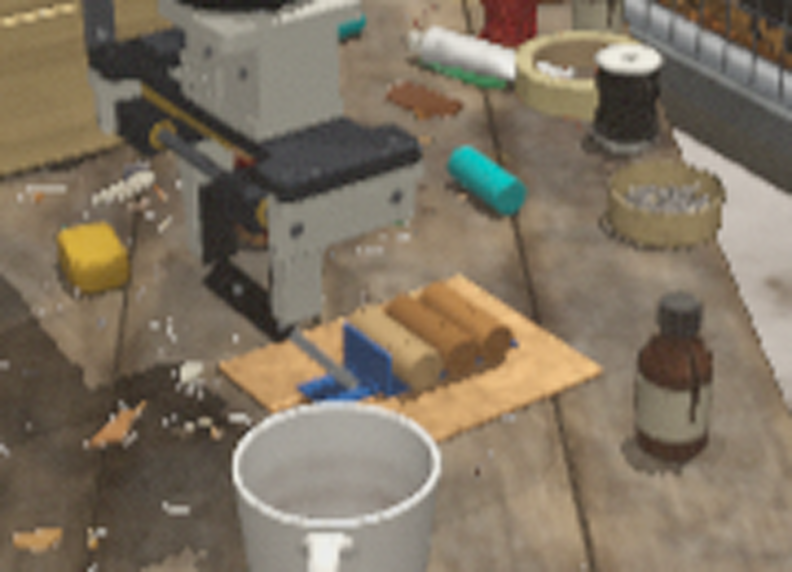

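Released, and the scoop is sitting flat. Next I'll raise straight up and clear away.

Emit:
step_arm(
  steps=[
    [[0, 0, 0], 0],
    [[0, 0, 0], 0],
    [[0, 0, 0], 0],
    [[-0.3, 0, 0], 0],
    [[-0.5, 0, 0], 0],
    [[-0.8, 0, 0], 0],
    [[-1, 0, 0], 0],
    [[-1, 0, 0], 0],
    [[-1, 0, 0], 0],
    [[-1, 0, 0], 0],
    [[-1, 0, 0], 0],
    [[-1, 0, 0], 0],
    [[-0.5, 0, -0.5], 0],
    [[0, 0, -1], 0],
    [[0, 0, -1], 0],
    [[0, 0, -0.5], 0],
    [[0, 0, 0], 0],
  ],
)

```text
time_s: 40.07
tcp_pos: [0.4605, -0.2084, 0.2401]
eef_rot: [10.5, 89.9, 14.9]
contact_force: [-0.1, -0.2, 0.4]
gripper_width: 0.0876
```

Run:
```python
from plant import *
from h import *
st=get_state(); print(st['contact_force'],st['time_s'],st['gripper_width'],st['tcp_pos'])
for c,r in [('scene',(170,320,160,380)),('top',(140,300,120,400))]:
    im=capture(c); k=3.6 if c=='scene' else 2.8; cv2.imwrite(f'pics/b4_{c}.png',cv2.resize(im[r[0]:r[1],r[2]:r[3]],None,fx=k,fy=k,interpolation=cv2.INTER_CUBIC))
```

```text
[-0.14071895 -0.17528783  0.41068037] 40.0667 0.08762444583639403 [ 0.4605469  -0.20838139  0.2401134 ]
```

View pics/b4_scene.png

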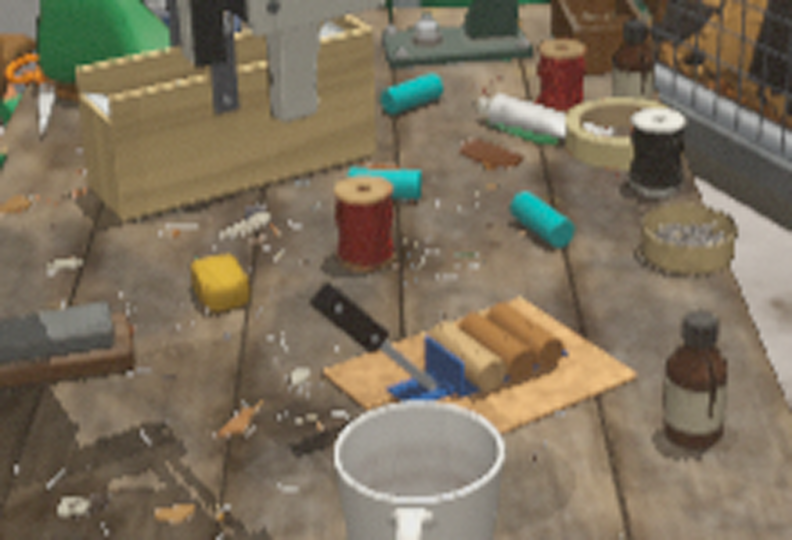

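View pics/b4_top.png

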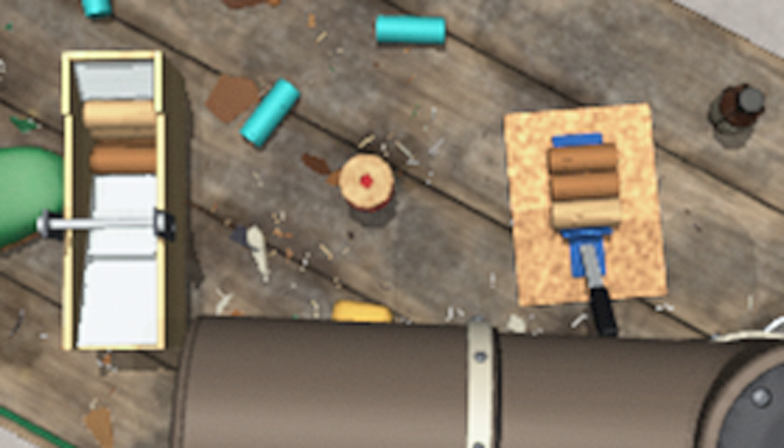

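The scoop stands flat inside the mat (about (585,190) in the top view), with three dowels in one layer. The other dowels are in the bin's low end, and the spool, wax and bottle haven't moved. I'm handing it in.

```bash
python3 -c "
from plant import *
print(close_job())"
```

```text
the job is handed in; nothing more can be done
None
```

The job is done and handed in at about 40 s of the 61 s allowed. The scoop stands upright on the cork mat with one level layer of three dowels in it.

- **Scooping:** I pushed the scoop nose first down the bin floor, tilted to match the slope, until its nose was about under the far wall. It came back up with five dowels.
- **Levelling:** The tool can only point straight down, so I levelled the scoop by loosening the grip and pressing its underside on the bin's near-end board. That took three passes.
- **Striking:** I held the rim roughly 3 mm below the rod and drew the scoop out. The rod struck both extra dowels back into the bin.

**Last checks:** The final pictures show the gripper clear of everything and three dowels in a single layer. The wax, red spool and dye bottle look to be where they started. The highest contact force I read was about 15 N.

**What disagreed or wasn't confirmed:**
- **Level:** During the strike the scoop may have been about 1.5–2° nose down. The camera estimates disagreed by a few degrees.
- **Cameras:** The top and scene cameras placed the bin about 4 mm apart, so I used a position in between.
- **Dowel count:** I could clearly see only some of the four dowels left in the bin, because they overlap there. I saw both extra dowels come off the scoop into the bin and none outside it.

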